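# Hang a tool rack frame on its two hooks and lock it

### The arm

A 6-joint arm with a two-finger parallel gripper is mounted at the origin on a cart in front of the work surface, level with it; the furniture and walls round the work are solid. World frame = base frame: x ahead of the robot, y to its left, z up, the work surface at z = 0. Lengths are in m, angles in rad, forces in N, time in s.
With the tool pointing down it reaches from about 0.225 to 0.725 m from the base axis. Payload 3.1 kg.
Tool frame: the origin (TCP) lies on the centre line of the jaws, within the pads' length; the fingertips stand tip_reach ahead of it and the grasp point (between the pads) is the TCP (tip_reach is the distance from the TCP to the fingertips, in m); x points along the fingers, z is the direction in which the jaws open and shut, and the axes are right-handed (so a half turn about x gives the same grasp; the last joint's range is limited). The gripper opens to 85 mm and grips with 20 to 120 N. Pads are 22 mm wide; open, the fingers measure 114 mm over their backs; the gripper's body (76 mm by 85 mm) begins 54 mm behind the grasp point. The pads swing forward as they close: fully open they stand 13 mm farther back than shut.
Start: joints at [1.206, 0.048, 0.099, 1.622, 0, 1.443], TCP at [0.123, 0.51, 0.25] pointing down, gripper open.
Joint ranges: [-2.91, 2.91], [-0.99, 1.94], [-1.21, 1.42], [-2.12, 2.29], [-1.49, 1.47], [-3.14, 3.14]. Speed limits (rad/s): [2.79, 2.79, 3.14, 3.14, 3.14, 3.14].

### API

Orientations are given as a 3x3 rotation matrix whose columns are the frame's x, y, z axes.
In Python, from station import get_state, get_image, camera_model, finish_job, tip_reach gives the robot as it stands. The module is installed in compiled form; this text tells all that it offers.
- The arm moves only by the tool apply_moves, never from a script. Its argument "steps" is a list of rows, each an object of numbers: "gripper": the closure, from -1 (fully open) to 1 (shut); "x", "y", "z": the shift along the tool's x, y, z in m; "roll": the turn about the tool's x in rad. In form: [{"gripper": .., "x": .., "y": .., "z": .., "roll": ..}, ...]. A call has 1 to 12 rows; each row shifts and turns the commanded pose from where the row before left it, along the tool's axes as they then stand; what a row does not reach is not made up. A row lasts 1/12 s, in which the tool goes at most 41.7 mm and 7.16 degrees, less where a joint would pass 70% of its speed; a pose out of reach is approached as far as the arm can. A call is refused whole if a number of a shift passes 0.0417 or a number of a turn 0.125, either way. A call with a gripper value outside its range is refused whole. The fingers move at their own pace and stop on an object; the grip force is fixed at half the most. Time passes only in rows, so rows that do not move let the fingers close. It gives the time, the measured TCP pose, the force and the opening at its end, in the units of the state.
- get_state(): the state, without advancing time (a new reading comes with each control period).
- get_image(name): name is "side" or "top"; returns the picture (400x640x3 uint8, red, green, blue); there is no depth.
- camera_model(name): a dict with "camera_matrix" (3x3 intrinsics, pixels), "rvec" (rotation vector, rad) and "tvec" (3), from world to camera coordinates, as OpenCV has them. Camera axes: x right, y down, z forward; pixel columns grow to the right and rows downward; lengths in m; the calibration is good to about 2 mm. A picture is of the moment at which its call begins. camera_model takes no time and is no camera call.
- finish_job(): hands the job in, once; it reports no verdict.
The state is a dict: "t": time; "q": joint angles; "qvel": joint speeds; "joint_torque": joint torques, N m; "eef_pos": TCP position; "tool_rot": TCP orientation; "ft_force": force on the tool from outside, world axes, zero at the start; "wrist_torque": the same for the moment, N m; "width": finger opening in m.
Only numpy, scipy, OpenCV 4.12 (cv2) and the standard library are available. Lean on these libraries where they do the work, as an engineer would, in place of code of your own. Each camera call takes 0.05 s, during which the arm holds its last target. There are 200 camera calls.

### The job

Lift the steel rack frame out of its slotted wooden block by the leaning handle, hang its bar on both hooks under the canopy of the plywood stand with the handle still toward the front, lowering it rather than dropping it, and let go. When both ends sit at the bottom of their hooks, turn the wing on top of the stand a quarter turn counterclockwise (seen from above) until it drops into its locked position, so that the tongue lies over the bar. Leave the things standing around where they are.

Things in the scene. Friction and masses are not known exactly. Their poses are not given: they have to be found in the camera images.
- frame: rack frame, 0.25 kg. Origin: centre of its underside; z up, front = -x, y along its bar. Round steel bar, 10 mm thick, 190 long with 16 mm end balls, at z = 90; below it an aluminium ladder 120 wide, 10 thick, down to z = 0. A dark wooden handle (18 wide in y, 12 thick, 67 long) leans from mid-bar up and forward, 40 deg off z. Starts upright in the block, leaning up to 4 deg
- handle_grip (a point): point inside the frame's handle, 50 mm along it from the bar's axis, at (-32, 0, 128.5) mm in the frame's own axes (axes as frame). Grip the 18 mm width here, fingers closing along y, tool leaning 25 to 40 deg the way the handle leans. The frame's centre of mass lies about 68 mm lower, 28 mm behind
- bar_left (a point): point on the frame's bar axis at frame (0, +72, 90) mm; belongs in hook_left
- bar_right (a point): point on the frame's bar axis at frame (0, -72, 90) mm; belongs in hook_right
- block: fixed wooden block 70 x 150 x 112 mm, origin under its centre, with a slot along its y: 11.6 mm wide, 130 long, 30 deep (slot floor 82 mm above the desk). The frame's foot stands in it; lift it straight up 35 mm to free it. A desk lamp's grey shade hangs about 0.2 m left of it: reach the block from the robot's side
- stand: fixed plywood stand, origin on the desk, front = -x. Foot x -45 to +70 mm, y +-100, 12 thick; back board's face at x = +50. Grey canopy over the hooks, z 235 to 285, juts to x = -8 (20 in front of the hung bar): bring the frame in from the front, tool leaning back toward the robot 25 to 40 deg off vertical; under about 20 deg the hand meets the canopy
- hook_left (a point): seat of the bar's axis in the left hook, stand (+12, +72, 150) mm, axes as stand. 8 mm rod hook, flat bottom 12 mm long, steep back, front tip 15 mm above this point: carry the bar's axis in at least 22 mm above, stay within 10 mm fore and aft going down. 8 mm of side play between ladder and end balls
- hook_right (a point): the same for the right hook, at (+12, -72, 150) mm of the stand
- lock (a joint): angle of the quarter-turn lock. 0 to 0.15 at the start = open: wing and tongue along the stand's y. 1.571 = locked and end stop: wing along the stand's x, tongue forward over the bar (4 mm above it, 28 mm left of the middle). Grows counterclockwise from above. Friction 0.03 N m; at 1.2 rad its pin comes off a cam edge, from about 1.35 a 6 N spring drives it home as it drops 5 mm
- lock_grip (a point): point on the lock's upright axis inside the wing, at stand (+36, +28, 316) mm when open; turns and sinks with the wing. Wing: dark steel bar 62 mm long (its y), 14 thick (its x), top 10 mm above this point, underside 14 below; canopy top 31 below
- tin_grey: bystander: round grey tin, 54 mm wide, 19 high; origin at the centre of its underside
- salt_jar: bystander: clear jar with a blue cap, 46 x 45 x 64 mm; origin at the centre of its underside
- pot: bystander: pot of thin tools with a band, 52 mm wide, 70 high; origin at the centre of its underside
- dop: bystander: round wooden dop with black pitch, 52 mm wide, 36 high; origin at the centre of its underside
- offcut: bystander: wood offcut 50 x 58 x 26 mm; origin at the centre of its underside
- note_pad: bystander: note pad 57 x 82 x 9 mm; origin at the centre of its underside

How it is judged:
By the outcome, as a careful person would: the job done as asked, in the order asked, and still so for the second after the job is handed in, with the robot touching nothing.
It also fails if it takes over 61 s, if anything falls off the work surface, if the arm or the gripper's body presses on something with over 40 N, if the wrist force passes 120 N, or if a joint passes its speed limit or range.

## Working session

There is one attempt and no reset: what is moved stays moved. The work goes in short steps, Python scripts to look and compute and a tool call to move; the robot and the scene stay as the last step left them, time stands still between calls to the robot, and variables do not carry over. Pictures are saved under pics/ and viewed, about 8 in all and at most 12, crops included, and the job is handed in when it is done.

Besides the shell and the picture viewer there is one more tool, called after "Request:" by a JSON object that holds its "method" and its "body", one argument or row to a line. apply_moves: Moves the arm, as the interface text tells. Its arguments: {"type":"object","properties":{"steps":{"type":"array"}},"required":["steps"]}

```bash
mkdir -p pics
python3 - <<'E'
from station import *
import cv2,numpy as np
s=get_state();print({k:np.round(v,3).tolist() for k,v in s.items()});print(tip_reach if not callable(tip_reach) else tip_reach())
for n in("side","top"):
    im=get_image(n);cv2.imwrite(f"pics/{n}0.png",im[:,:,::-1]);m=camera_model(n);R=cv2.Rodrigues(np.array(m["rvec"],float))[0]
    print(n,np.round(m["camera_matrix"],1).tolist(),"C",(-R.T@np.array(m["tvec"]).ravel()).round(3),R.round(3).tolist())
E
```

```text
{'t': 0.0, 'q': [1.206, 0.049, 0.098, 1.622, 0.0, 1.443], 'qvel': [0.001, -0.001, -0.001, 0.002, 0.001, -0.0], 'joint_torque': [0.0, -33.878, 32.001, 0.02, -0.0, 0.0], 'eef_pos': [0.123, 0.51, 0.249], 'tool_rot': [[-0.001, -0.972, 0.235], [-0.002, 0.235, 0.972], [-1.0, 0.0, -0.002]], 'ft_force': [-0.167, -0.537, 1.502], 'wrist_torque': [0.009, 0.023, 0.077], 'width': 0.085}
0.019
side [[421.3, 0.0, 316.6], [0.0, 421.3, 198.9], [0.0, 0.0, 1.0]] C [-0.208 -0.191  1.024] [[0.136, -0.991, -0.009], [-0.672, -0.086, -0.735], [0.728, 0.106, -0.678]]
top [[487.2, 0.0, 324.7], [0.0, 487.2, 199.7], [0.0, 0.0, 1.0]] C [ 0.547 -0.074  1.567] [[0.002, -1.0, 0.004], [-0.997, -0.003, -0.081], [0.081, -0.004, -0.997]]
```

View pics/side0.png

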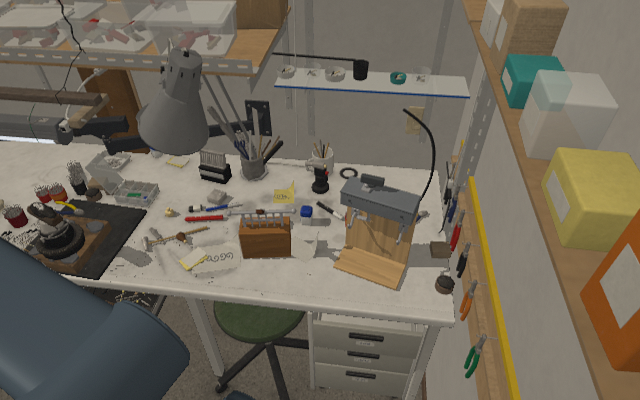

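View pics/top0.png

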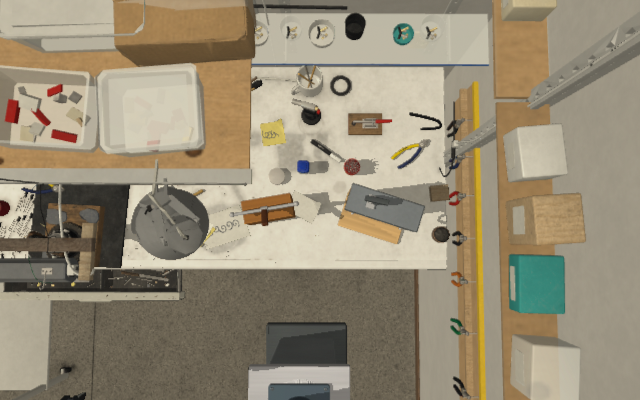

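Run:
```python
import cv2,numpy as np
s=cv2.imread("pics/side0.png");t=cv2.imread("pics/top0.png")
def crop(im,x0,y0,w,h,f):
    c=cv2.resize(im[y0:y0+h,x0:x0+w],None,fx=f,fy=f,interpolation=cv2.INTER_CUBIC)
    for x in range((x0+19)//20*20,x0+w,20):
        cv2.line(c,((x-x0)*f,0),((x-x0)*f,8),(0,0,255),1);cv2.putText(c,str(x),((x-x0)*f-10,20),0,.38,(0,0,255),1)
    for y in range((y0+9)//10*10,y0+h,10):
        cv2.line(c,(0,(y-y0)*f),(8,(y-y0)*f),(0,0,255),1);cv2.putText(c,str(y),(10,(y-y0)*f+4),0,.38,(0,0,255),1)
    return c
cv2.imwrite("pics/sidec.png",crop(s,225,165,200,125,4))
cv2.imwrite("pics/topc.png",crop(t,227,175,200,75,4))
```

```text
(no output)
```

View pics/sidec.png

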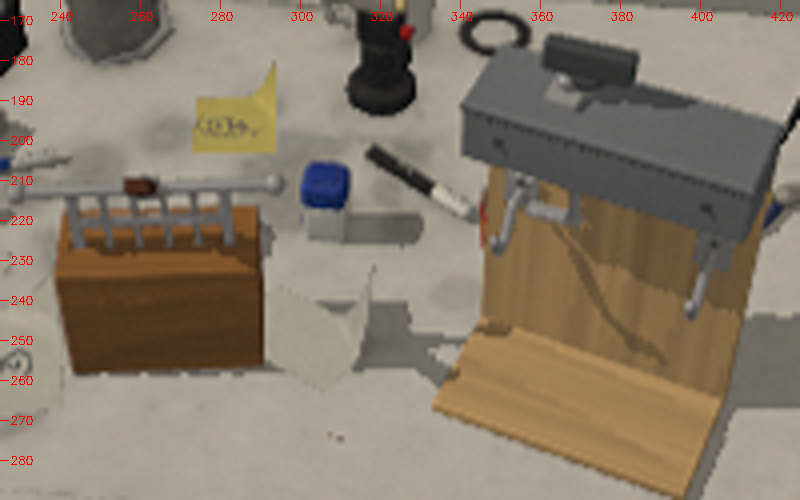

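View pics/topc.png

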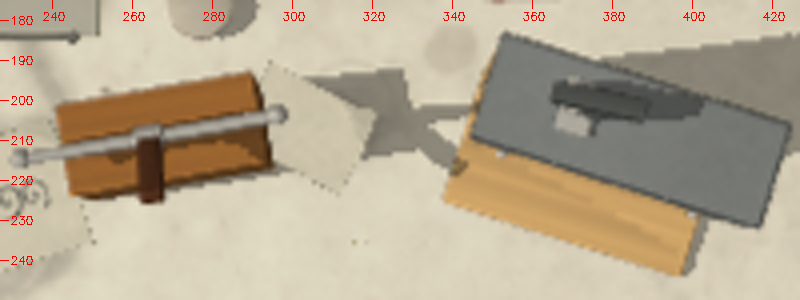

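```bash
cat > h.py <<'E'
from station import *
import cv2,numpy as np
def cam(n):
    m=camera_model(n);K=np.array(m["camera_matrix"]);R=cv2.Rodrigues(np.array(m["rvec"],float))[0];t=np.array(m["tvec"],float).ravel();return K,R,t
def ray(n,p):
    K,R,t=cam(n);d=R.T@np.linalg.solve(K,[p[0],p[1],1]);return -R.T@t,d/np.linalg.norm(d)
def onz(n,p,z):
    o,d=ray(n,p);return o+d*(z-o[2])/d[2]
def tri(ps,pt):
    A=[];b=[]
    for n,p in(("side",ps),("top",pt)):
        o,d=ray(n,p);P=np.eye(3)-np.outer(d,d);A.append(P);b.append(P@o)
    X=np.linalg.lstsq(np.vstack(A),np.hstack(b),rcond=None)[0]
    return X,max(np.linalg.norm(a@X-c) for a,c in zip(A,b))
def proj(n,X):
    K,R,t=cam(n);c=K@(R@X+t);return c[:2]/c[2]
E
python3 - <<'E'
from h import *
np.set_printoptions(precision=4,suppress=True)
print("ballL",tri((228.5,213.5),(232,214.3)),"ballR",tri((294,210.5),(297,203.5)))
print("handle tip",tri((260,210),(264.5,224)))
for n,l in(("top",[(337.5,225.3),(397.5,243.5)]),("side",[(333,267),(396,289)])):
    a,b=[onz(n,p,.012) for p in l];print("foot",n,a,b,np.linalg.norm(a-b),np.degrees(np.arctan2(*(a-b)[:2]*[1,1])))
a,b,c,d=[onz("top",p,.285) for p in[(344.5,208.5),(416.5,231.5),(425,206),(353,183)]];print("canopy",a,b,c,d,np.linalg.norm(a-b),np.linalg.norm(a-d))
for p in [(241,201.5),(289.5,193),(294.5,216),(246,224.5)]: print("block",onz("top",p,.112))
print("wing ends",tri((361,177.5),(365,198)),tri((384,182),(389,205)))
print("hooktips",tri((349,227),(352,213)))
E
```

```text
ballL (array([0.6176, 0.187 , 0.1681]), np.float64(0.0010570745185116066)) ballR (array([0.649, 0.   , 0.173]), np.float64(0.0006649826134231047))
handle tip (array([0.589 , 0.0841, 0.2225]), np.float64(0.001851680524658219))
foot top [ 0.5915 -0.1217  0.012 ] [ 0.5341 -0.3126  0.012 ] 0.19932333169723634 16.7201850305284
foot side [ 0.5852 -0.1226  0.012 ] [ 0.5296 -0.3106  0.012 ] 0.19598279449573563 16.468613897248655
canopy [ 0.628  -0.1319  0.285 ] [ 0.568  -0.3211  0.285 ] [ 0.6352 -0.3444  0.285 ] [ 0.6957 -0.1544  0.285 ] 0.19850376033648431 0.07136493182090986
block [0.6591 0.1702 0.112 ]
block [0.685  0.0253 0.112 ]
block [0.6161 0.0098 0.112 ]
block [0.5903 0.1542 0.112 ]
wing ends (array([ 0.6537, -0.1839,  0.3125]), np.float64(0.00028280001472386475)) (array([ 0.6352, -0.2444,  0.319 ]), np.float64(0.00029404017661164916))
hooktips (array([ 0.6235, -0.1607,  0.1518]), np.float64(0.0011128754540847903))
```

The task needs a tool lean of 25 to 40 deg, but the text lists only `roll` as a turn. Before planning around that, I'll check whether the move tool also takes a `pitch`, using one small row in free space.

Request:
{"method": "apply_moves", "body": {
  "steps": [
    {"gripper":-1,"x":0,"y":0,"z":0,"roll":0,"pitch":0.05}
  ]
}}

```text
invalid input at $.steps[0]: expected keys gripper, x, y, z, roll
```

Only `roll` is accepted. The documented behaviour for a pose out of reach ("approached as far as the arm can") may still lean the tool when I push outward at full reach. I'll move into free space over the block and try that.

Request:
{"method": "apply_moves", "body": {
  "steps": [
    {"gripper":-1,"x":-0.006,"y":-0.033,"z":-0.0205,"roll":0},
    {"gripper":-1,"x":-0.006,"y":-0.033,"z":-0.0205,"roll":0},
    {"gripper":-1,"x":-0.006,"y":-0.033,"z":-0.0205,"roll":0},
    {"gripper":-1,"x":-0.006,"y":-0.033,"z":-0.0205,"roll":0},
    {"gripper":-1,"x":-0.006,"y":-0.033,"z":-0.0205,"roll":0},
    {"gripper":-1,"x":-0.006,"y":-0.033,"z":-0.0205,"roll":0},
    {"gripper":-1,"x":-0.006,"y":-0.033,"z":-0.0205,"roll":0},
    {"gripper":-1,"x":-0.006,"y":-0.033,"z":-0.0205,"roll":0},
    {"gripper":-1,"x":-0.006,"y":-0.033,"z":-0.0205,"roll":0},
    {"gripper":-1,"x":-0.006,"y":-0.033,"z":-0.0205,"roll":0},
    {"gripper":-1,"x":-0.006,"y":-0.033,"z":-0.0205,"roll":-0.1},
    {"gripper":-1,"x":-0.006,"y":-0.033,"z":-0.0205,"roll":-0.1}
  ]
}}

```text
t: 1.1
eef_pos: [0.4536, 0.1792, 0.3224]
tool_rot: [[-0.001, -0.999, 0.033], [-0.0, 0.033, 0.999], [-1.0, 0.001, -0.0]]
ft_force: [-0.1, 0.9, 0.5]
width: 0.086
```

```bash
cat > st.py <<'E'
from h import *
np.set_printoptions(precision=4,suppress=True)
s=get_state();R=np.array(s["tool_rot"]);x=R[:,0]
print(round(s["t"],2),"q",s["q"],"p",s["eef_pos"]);print(R.tolist() if 0 else R)
print("lean",np.degrees(np.arccos(-x[2])),"az",np.degrees(np.arctan2(x[1],x[0])),"z az",np.degrees(np.arctan2(R[1,2],R[0,2])),"z tilt",R[2,2],"F",s["ft_force"],"w",s["width"])
E
python3 st.py
```

```text
1.1 q [ 0.2387 -0.0168  0.1787  1.7669 -0.      0.2713] p [0.4536 0.1792 0.3224]
[[-0.0006 -0.9995  0.0326]
 [-0.0002  0.0326  0.9995]
 [-1.      0.0006 -0.0002]]
lean 0.03790001749496944 az -165.35024680984898 z az 88.13336729506558 z tilt -0.0001880518977117678 F [-0.077   0.8901  0.5415] w 0.08595101600190283
```

Run:
```python
from h import *
np.set_printoptions(precision=3,suppress=True)
# right edge of rim in both views; bottom front of rim; left edge
for s,t in[((208,138),(209,222)),((139,130),(133,222)),((180,152),(172,259))]:print(tri(s,t))
```

```text
(array([0.586, 0.185, 0.453]), np.float64(0.00018259401709242002))
(array([0.585, 0.355, 0.462]), np.float64(0.00032277810999320803))
(array([0.508, 0.243, 0.466]), np.float64(0.019993707975201933))
```

Request:
{"method": "apply_moves", "body": {
  "steps": [
    {"gripper":-1,"x":0,"y":0.03,"z":-0.0175,"roll":-0.1},
    {"gripper":-1,"x":0,"y":0.03,"z":-0.0175,"roll":-0.1},
    {"gripper":-1,"x":-0.03,"y":0.025,"z":0,"roll":0},
    {"gripper":-1,"x":-0.03,"y":0.025,"z":0,"roll":0},
    {"gripper":-1,"x":-0.04,"y":0,"z":0,"roll":0},
    {"gripper":-1,"x":-0.04,"y":0,"z":0,"roll":0},
    {"gripper":-1,"x":-0.04,"y":0,"z":0,"roll":0},
    {"gripper":-1,"x":-0.04,"y":0,"z":0,"roll":0},
    {"gripper":-1,"x":-0.04,"y":0,"z":0,"roll":0},
    {"gripper":-1,"x":-0.04,"y":0,"z":0,"roll":0}
  ]
}}

```text
t: 1.93
eef_pos: [0.3454, 0.1374, 0.5732]
tool_rot: [[0.056, -0.985, -0.162], [0.011, -0.162, 0.987], [-0.998, -0.057, 0.002]]
ft_force: [0.6, -0.3, -0.3]
width: 0.0854
```

```bash
python3 st.py
```

```text
1.93 q [ 0.1978 -0.0008  0.7783  2.2932 -0.0001  0.0349] p [0.3454 0.1374 0.5732]
[[ 0.0556 -0.9852 -0.1623]
 [ 0.0111 -0.1619  0.9867]
 [-0.9984 -0.0567  0.0019]]
lean 3.2516028692016286 az 11.271912734875166 z az 99.33933466327301 z tilt 0.0019158995041283207 F [ 0.6369 -0.3055 -0.2512] w 0.08543996996027657
```

Pushing up until joint 4 met its limit leaned the tool 3.3° in the arm's plane, so limits do allow a lean. I'll keep pushing up, then check that the lean stays when I back off.

Request:
{"method": "apply_moves", "body": {
  "steps": [
    {"gripper":-1,"x":-0.04,"y":0,"z":0,"roll":0},
    {"gripper":-1,"x":-0.04,"y":0,"z":0,"roll":0},
    {"gripper":-1,"x":-0.04,"y":0,"z":0,"roll":0},
    {"gripper":-1,"x":-0.04,"y":0,"z":0,"roll":0}
  ]
}}

```text
t: 2.27
eef_pos: [0.3302, 0.1352, 0.6149]
tool_rot: [[0.166, -0.972, -0.163], [0.033, -0.16, 0.987], [-0.986, -0.17, 0.005]]
ft_force: [-0.0, 0.9, -0.3]
width: 0.0854
```

```bash
python3 st.py
```

```text
2.27 q [ 0.2006 -0.0442  0.8497  2.2942 -0.0009  0.0373] p [0.3302 0.1352 0.6149]
[[ 0.1664 -0.9725 -0.163 ]
 [ 0.033  -0.1597  0.9866]
 [-0.9855 -0.1696  0.0055]]
lean 9.767653111450837 az 11.201303210172723 z az 99.37909471238005 z tilt 0.005473931068204749 F [-0.0267  0.8522 -0.2646] w 0.08535150238292472
```

Request:
{"method": "apply_moves", "body": {
  "steps": [
    {"gripper":-1,"x":-0.04,"y":0,"z":-0.004,"roll":0},
    {"gripper":-1,"x":-0.04,"y":0,"z":-0.004,"roll":0},
    {"gripper":-1,"x":-0.04,"y":0,"z":-0.004,"roll":0},
    {"gripper":-1,"x":-0.04,"y":0,"z":-0.004,"roll":0},
    {"gripper":-1,"x":-0.04,"y":0,"z":0,"roll":0},
    {"gripper":-1,"x":-0.04,"y":0,"z":0,"roll":0},
    {"gripper":-1,"x":-0.04,"y":0,"z":0,"roll":0},
    {"gripper":-1,"x":-0.04,"y":0,"z":0,"roll":0},
    {"gripper":-1,"x":-0.04,"y":0,"z":0,"roll":0},
    {"gripper":-1,"x":-0.04,"y":0,"z":0,"roll":0},
    {"gripper":-1,"x":-0.04,"y":0,"z":0,"roll":0},
    {"gripper":-1,"x":-0.04,"y":0,"z":0,"roll":0}
  ]
}}

```text
t: 3.27
eef_pos: [0.2265, 0.1163, 0.7294]
tool_rot: [[0.492, -0.856, -0.162], [0.082, -0.139, 0.987], [-0.867, -0.498, 0.002]]
ft_force: [0.6, 0.1, 0.4]
width: 0.0855
```

```bash
python3 st.py
```

```text
3.27 q [ 0.2729 -0.2474  0.9952  2.2941 -0.0537  0.0967] p [0.2265 0.1163 0.7294]
[[ 0.4917 -0.8556 -0.1616]
 [ 0.0819 -0.1394  0.9868]
 [-0.8669 -0.4984  0.0015]]
lean 29.89732716436038 az 9.451972263654882 z az 99.30163100377528 z tilt 0.0015086718379898015 F [0.5958 0.1406 0.4398] w 0.08549711058245647
```

The lean is now 29.9° at azimuth 9.45°, which matches the frame. Next I'll come down to a standoff in front of the handle and check the orientation holds.

Request:
{"method": "apply_moves", "body": {
  "steps": [
    {"gripper":-1,"x":0.02,"y":-0.003,"z":-0.004,"roll":0},
    {"gripper":-1,"x":0.04,"y":-0.0046,"z":-0.0072,"roll":0},
    {"gripper":-1,"x":0.04,"y":-0.0046,"z":-0.0072,"roll":0},
    {"gripper":-1,"x":0.04,"y":-0.0046,"z":-0.0072,"roll":0},
    {"gripper":-1,"x":0.04,"y":-0.0046,"z":-0.0072,"roll":0},
    {"gripper":-1,"x":0.04,"y":-0.0046,"z":-0.0072,"roll":0},
    {"gripper":-1,"x":0.04,"y":-0.0046,"z":-0.0072,"roll":0},
    {"gripper":-1,"x":0.04,"y":-0.0046,"z":-0.0072,"roll":0},
    {"gripper":-1,"x":0.04,"y":-0.0046,"z":-0.0072,"roll":0},
    {"gripper":-1,"x":0.04,"y":-0.0046,"z":-0.0072,"roll":0},
    {"gripper":-1,"x":0.04,"y":-0.0046,"z":-0.0072,"roll":0},
    {"gripper":-1,"x":0.04,"y":-0.0046,"z":-0.0072,"roll":0}
  ]
}}

```text
t: 4.27
eef_pos: [0.5114, 0.0798, 0.3558]
tool_rot: [[0.49, -0.857, -0.162], [0.081, -0.14, 0.987], [-0.868, -0.496, 0.001]]
ft_force: [0.8, 0.0, 0.3]
width: 0.0854
```

```bash
cat > to.py <<'E'
import sys
from h import *
def delta(g):
    s=get_state();R=np.array(s["tool_rot"]);return R.T@(np.array(g)-np.array(s["eef_pos"]))
if __name__=="__main__": print("tool delta",delta([float(v) for v in sys.argv[1:4]]))
E
python3 st.py; python3 to.py .601 .0875 .210
```

```text
4.27 q [-0.0304 -0.4693 -0.2294  1.2993  0.0963 -0.1678] p [0.5114 0.0798 0.3558]
[[ 0.4898 -0.8567 -0.162 ]
 [ 0.0812 -0.1402  0.9868]
 [-0.8681 -0.4965  0.0009]]
lean 29.765791259230877 az 9.418620214275355 z az 99.32506460975607 z tilt 0.0009338488775438358 F [0.805  0.0398 0.3189] w 0.08539584248353654
tool delta [ 0.17103776 -0.00543376 -0.00709711]
```

Request:
{"method": "apply_moves", "body": {
  "steps": [
    {"gripper":-1,"x":0.03,"y":-0.001,"z":-0.0014,"roll":0},
    {"gripper":-1,"x":0.03,"y":-0.001,"z":-0.0014,"roll":0},
    {"gripper":-1,"x":0.03,"y":-0.001,"z":-0.0014,"roll":0},
    {"gripper":-1,"x":0.03,"y":-0.001,"z":-0.0014,"roll":0},
    {"gripper":-1,"x":0.025,"y":-0.001,"z":-0.0014,"roll":0},
    {"gripper":-1,"x":0.016,"y":0,"z":0,"roll":0},
    {"gripper":-1,"x":0.01,"y":0,"z":0,"roll":0},
    {"gripper":-1,"x":0,"y":0,"z":0,"roll":0}
  ]
}}

```text
t: 4.93
eef_pos: [0.5987, 0.0878, 0.2075]
tool_rot: [[0.484, -0.86, -0.162], [0.081, -0.14, 0.987], [-0.871, -0.491, 0.002]]
ft_force: [0.2, 0.2, -0.3]
width: 0.0851
```

```bash
python3 to.py .601 .0875 .210
python3 - <<'E'
from h import *
def up(im,x0,y0,w,h,f): return cv2.resize(im[y0:y0+h,x0:x0+w,::-1],None,fx=f,fy=f,interpolation=cv2.INTER_CUBIC)
a=up(get_image("side"),215,150,130,100,5);b=up(get_image("top"),215,175,130,100,5)
cv2.imwrite("pics/g1.png",cv2.resize(np.hstack([a,b]),(800,308)))
E
```

```text
tool delta [-0.00107575 -0.00320339 -0.00063206]
```

View pics/g1.png

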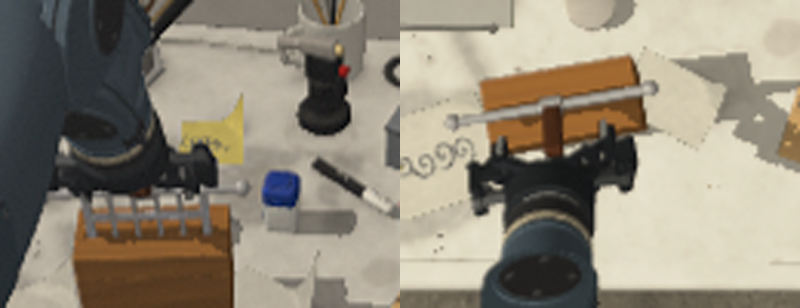

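The handle (dark, at about (553,130) in the right-hand panel) is centred between the open fingers. Closing.

Request:
{"method": "apply_moves", "body": {
  "steps": [
    {"gripper":-1,"x":-0.001,"y":-0.003,"z":0,"roll":0},
    {"gripper":1,"x":0,"y":0,"z":0,"roll":0},
    {"gripper":1,"x":0,"y":0,"z":0,"roll":0},
    {"gripper":1,"x":0,"y":0,"z":0,"roll":0},
    {"gripper":1,"x":0,"y":0,"z":0,"roll":0},
    {"gripper":1,"x":0,"y":0,"z":0,"roll":0},
    {"gripper":1,"x":0,"y":0,"z":0,"roll":0},
    {"gripper":1,"x":0,"y":0,"z":0,"roll":0},
    {"gripper":1,"x":0,"y":0,"z":0,"roll":0}
  ]
}}

```text
t: 5.78
eef_pos: [0.6022, 0.0875, 0.2135]
tool_rot: [[0.489, -0.857, -0.162], [0.082, -0.14, 0.987], [-0.868, -0.496, 0.002]]
ft_force: [0.9, 1.2, -0.6]
width: 0.0171
```

```bash
python3 st.py
```

```text
5.78 q [-0.0077 -0.2682 -0.3699  0.9567  0.0855 -0.1477] p [0.6022 0.0875 0.2135]
[[ 0.4891 -0.8571 -0.162 ]
 [ 0.0816 -0.1399  0.9868]
 [-0.8684 -0.4958  0.0015]]
lean 29.72542739768047 az 9.475248552880062 z az 99.32326347038479 z tilt 0.001514596305906733 F [ 0.9284  1.1565 -0.5635] w 0.017149898533740222
```

Request:
{"method": "apply_moves", "body": {
  "steps": [
    {"gripper":1,"x":-0.0043,"y":-0.0025,"z":0,"roll":0},
    {"gripper":1,"x":-0.0087,"y":-0.005,"z":0,"roll":0},
    {"gripper":1,"x":-0.0087,"y":-0.005,"z":0,"roll":0},
    {"gripper":1,"x":-0.0087,"y":-0.005,"z":0,"roll":0},
    {"gripper":1,"x":-0.0087,"y":-0.005,"z":0,"roll":0},
    {"gripper":1,"x":-0.0087,"y":-0.005,"z":0,"roll":0},
    {"gripper":1,"x":-0.0174,"y":-0.01,"z":0,"roll":0},
    {"gripper":1,"x":-0.0174,"y":-0.01,"z":0,"roll":0}
  ]
}}

```text
t: 6.45
eef_pos: [0.6015, 0.0871, 0.309]
tool_rot: [[0.487, -0.859, -0.161], [0.081, -0.139, 0.987], [-0.87, -0.493, 0.001]]
ft_force: [-1.0, -0.2, -2.8]
width: 0.017
```

```bash
python3 st.py
python3 - <<'E'
from h import *
a=get_image("side")[100:250,190:350,::-1];b=get_image("top")[150:300,190:350,::-1]
cv2.imwrite("pics/g2.png",cv2.resize(np.hstack([a,b]),(800,375),interpolation=cv2.INTER_CUBIC))
E
```

```text
6.45 q [-0.0081 -0.2578 -0.1708  1.1482  0.0847 -0.1475] p [0.6015 0.0871 0.309 ]
[[ 0.4867 -0.8586 -0.1611]
 [ 0.0806 -0.1395  0.9869]
 [-0.8698 -0.4933  0.0014]]
lean 29.560823903754432 az 9.407735932656216 z az 99.27101245670909 z tilt 0.0013534329160266756 F [-1.0116 -0.1987 -2.8431] w 0.017034918517300837
```

View pics/g2.png

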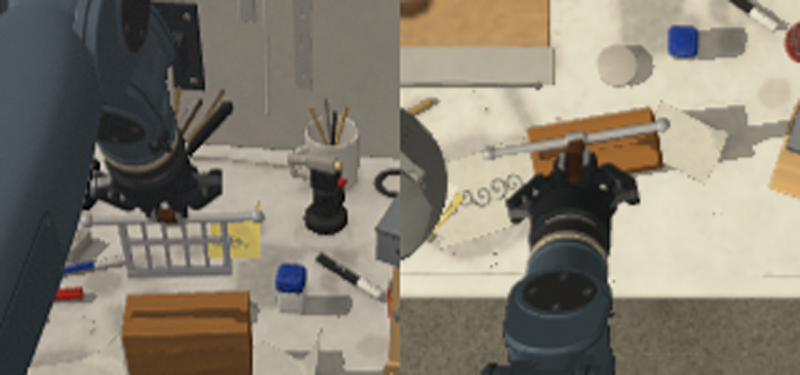

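Run:
```python
from h import *
np.set_printoptions(precision=3,suppress=True)
print("yellow end",tri((472,179),(474,84)))
# shelf board front edge: as vertical-plane line; find y,z of an x-parallel line from one pixel in each view
def yz(n,p):
    o,d=ray(n,p);return o,d
for s,t in[((515,135),(495,200)),((475,5),(492,60))]:
    (o1,d1),(o2,d2)=yz("side",s),yz("top",t)
    A=np.array([d1[1:],-d2[1:]]).T;k=np.linalg.solve(A,(o2-o1)[1:]);print("line y,z",(o1+k[0]*d1)[1:], "x at",(o1+k[0]*d1)[0],(o2+k[1]*d2)[0])
```

```text
yellow end (array([ 1.053, -0.578,  0.016]), np.float64(0.010680965678419462))
line y,z [-0.373  0.725] x at 0.2610832329720395 0.6158785412818054
line y,z [-0.357  0.774] x at 0.5887805471897749 0.8471968823089884
```

```bash
cat > kin.py <<'E'
from h import *
from scipy.optimize import least_squares
from scipy.spatial.transform import Rotation as Ro
D=[([1.206,.049,.098,1.622,0,1.443],[.123,.51,.249]),([.2387,-.0168,.1787,1.7669,0,.2713],[.4536,.1792,.3224]),([.1978,-.0008,.7783,2.2932,-.0001,.0349],[.3454,.1374,.5732]),([.2006,-.0442,.8497,2.2942,-.0009,.0373],[.3302,.1352,.6149]),([.2729,-.2474,.9952,2.2941,-.0537,.0967],[.2265,.1163,.7294]),([-.0304,-.4693,-.2294,1.2993,.0963,-.1678],[.5114,.0798,.3558]),([-.0077,-.2682,-.3699,.9567,.0855,-.1477],[.6022,.0875,.2135]),([-.0081,-.2578,-.1708,1.1482,.0847,-.1475],[.6015,.0871,.3090])]
def fk(P,q,rot=False,pts=False):
    h,L1x,L1z,L2x,L2z,L3x,L3z,L4,e=P
    B=Ro.from_euler("z",q[0]);R2=B*Ro.from_euler("y",q[1]);R3=B*Ro.from_euler("y",q[1]-q[2]);R4=B*Ro.from_euler("y",q[1]-q[2]+q[3]);R5=R4*Ro.from_euler("z",q[4]);R6=R5*Ro.from_euler("x",q[5])
    s=np.array([0,0,h])+B.apply([0,e,0]);a=s+R2.apply([L1x,0,L1z]);b=a+R3.apply([L2x,0,L2z]);c=b+R4.apply([L3x,0,L3z]);p=c+R5.apply([L4,0,0])
    return (p,R6.as_matrix(),s,a,b,c) if rot else p
def f(P): return np.hstack([fk(P,q)-p for q,p in D]+[.001*np.array(P)])
P=least_squares(f,[.2,0,.3,.3,0,.05,0,.2,.067]).x
LO=np.array([-2.91,-.99,-1.21,-2.12,-1.49,-3.14]);HI=np.array([2.91,1.94,1.42,2.29,1.47,3.14])
def ik(p,R,q0,w=.3):
    g=lambda q:(lambda o:np.hstack([(o[0]-p),w*Ro.from_matrix(o[1]@R.T).as_rotvec()]))(fk(P,q,True))
    s=least_squares(g,np.clip(q0,LO+.001,HI-.001),bounds=(LO,HI));return s.x,s.fun
if __name__=="__main__":
    np.set_printoptions(precision=4,suppress=True)
    print(P,np.abs(f(P)[:24]).max());s=get_state();o=fk(P,s["q"],True);print(o[1]-np.array(s["tool_rot"]),o[0]-s["eef_pos"])
E
python3 kin.py
```

```text
[ 0.2246 -0.0003  0.3885  0.5039  0.0226  0.1149  0.0003  0.2958  0.0669] 0.00013659273095795177
[[ 0.      0.6907  1.0134]
 [-0.      1.1265 -0.8473]
 [-0.      0.5039  0.5051]] [ 0. -0.  0.]
```

```bash
sed -i 's/from_euler("x",q\[5\])/from_euler("x",q[5]-np.pi\/2)/' kin.py
python3 - <<'E'
from kin import *
np.set_printoptions(precision=3,suppress=True)
s=get_state();print(np.abs(fk(P,s["q"],True)[1]-s["tool_rot"]).max())
def xv(az,l): a,l=np.radians([az,l]);return np.array([np.sin(l)*np.cos(a),np.sin(l)*np.sin(a),-np.cos(l)])
for phi in(-65,-75,-85):
  c=np.sin(np.radians(29.6))*np.sin(np.radians(9.45-phi));l2=np.degrees(np.arcsin(c/np.sin(np.radians(-17.2-phi))))
  for q2 in(-.6,-.3,0,.3):
    for (az,l) in((9.45,29.6),(-17.2,l2)):
      v=Ro.from_euler("z",-phi,degrees=True).apply(xv(az,l));q5=np.arcsin(v[1]);p=np.arctan2(-v[2],v[0])
      q3=q2+2.29-p
      q=[np.radians(phi),q2,q3,2.29,q5,0]
      if -1.21<q3<1.42:
        o=fk(P,q,True);print(phi,q2,(az,round(l,1)),"q3 %.2f q5 %.2f"%(q3,q5),"tcp",o[0],"elbow",o[3],"w4",o[4],"w5",o[5])
E
```

```text
4.440892098500626e-16
-65 -0.6 (9.45, 29.6) q3 0.27 q5 0.50 tcp [ 0.249 -0.043  0.574] elbow [-0.032  0.227  0.545] w4 [ 0.098 -0.051  0.945] w5 [ 0.105 -0.067  0.831]
-65 -0.6 (-17.2, np.float64(40.0)) q3 0.63 q5 0.50 tcp [ 0.235 -0.013  0.701] elbow [-0.032  0.227  0.545] w4 [0.03  0.095 1.028] w5 [0.054 0.044 0.928]
-65 -0.3 (9.45, 29.6) q3 0.57 q5 0.50 tcp [ 0.294 -0.138  0.625] elbow [0.012 0.133 0.596] w4 [ 0.142 -0.146  0.995] w5 [ 0.149 -0.162  0.882]
-65 -0.3 (-17.2, np.float64(40.0)) q3 0.93 q5 0.50 tcp [ 0.279 -0.107  0.752] elbow [0.012 0.133 0.596] w4 [0.074 0.    1.078] w5 [ 0.098 -0.051  0.978]
-65 0 (9.45, 29.6) q3 0.87 q5 0.50 tcp [ 0.342 -0.242  0.642] elbow [0.061 0.029 0.613] w4 [ 0.19  -0.25   1.013] w5 [ 0.198 -0.266  0.899]
-65 0 (-17.2, np.float64(40.0)) q3 1.23 q5 0.50 tcp [ 0.328 -0.211  0.769] elbow [0.061 0.029 0.613] w4 [ 0.122 -0.104  1.096] w5 [ 0.146 -0.155  0.996]
-65 0.3 (9.45, 29.6) q3 1.17 q5 0.50 tcp [ 0.391 -0.346  0.625] elbow [ 0.109 -0.076  0.596] w4 [ 0.239 -0.354  0.996] w5 [ 0.246 -0.37   0.882]
-75 -0.6 (9.45, 29.6) q3 0.17 q5 0.51 tcp [ 0
[... 1639 characters left out ...]
tcp [ 0.233 -0.225  0.657] elbow [0.057 0.12  0.596] w4 [ 0.08  -0.152  1.019] w5 [ 0.083 -0.179  0.908]
-85 0 (9.45, 29.6) q3 0.68 q5 0.51 tcp [ 0.243 -0.343  0.574] elbow [0.067 0.006 0.613] w4 [ 0.1   -0.372  0.946] w5 [ 0.099 -0.367  0.831]
-85 0 (-17.2, np.float64(32.1)) q3 0.95 q5 0.51 tcp [ 0.243 -0.34   0.674] elbow [0.067 0.006 0.613] w4 [ 0.09  -0.267  1.037] w5 [ 0.093 -0.293  0.925]
-85 0.3 (9.45, 29.6) q3 0.98 q5 0.51 tcp [ 0.253 -0.457  0.556] elbow [ 0.077 -0.108  0.596] w4 [ 0.11  -0.486  0.928] w5 [ 0.109 -0.481  0.814]
-85 0.3 (-17.2, np.float64(32.1)) q3 1.25 q5 0.51 tcp [ 0.253 -0.454  0.657] elbow [ 0.077 -0.108  0.596] w4 [ 0.1   -0.381  1.019] w5 [ 0.103 -0.408  0.908]
```

Request:
{"method": "apply_moves", "body": {
  "steps": [
    {"gripper":1,"x":-0.0315,"y":0.0198,"z":-0.0163,"roll":0},
    {"gripper":1,"x":-0.0315,"y":0.0198,"z":-0.0163,"roll":0},
    {"gripper":1,"x":-0.0315,"y":0.0198,"z":-0.0163,"roll":0},
    {"gripper":1,"x":-0.0315,"y":0.0198,"z":-0.0163,"roll":0},
    {"gripper":1,"x":-0.0315,"y":0.0198,"z":-0.0163,"roll":0},
    {"gripper":1,"x":-0.0315,"y":0.0198,"z":-0.0163,"roll":0},
    {"gripper":1,"x":-0.0315,"y":0.0198,"z":-0.0163,"roll":0},
    {"gripper":1,"x":-0.0315,"y":0.0198,"z":-0.0163,"roll":0},
    {"gripper":1,"x":-0.0315,"y":0.0198,"z":-0.0163,"roll":0},
    {"gripper":1,"x":-0.0315,"y":0.0198,"z":-0.0163,"roll":0},
    {"gripper":1,"x":-0.0315,"y":0.0198,"z":-0.0163,"roll":0},
    {"gripper":1,"x":-0.0315,"y":0.0198,"z":-0.0163,"roll":0}
  ]
}}

```text
t: 7.55
eef_pos: [0.248, -0.1671, 0.5174]
tool_rot: [[0.488, -0.858, -0.162], [0.078, -0.142, 0.987], [-0.869, -0.494, -0.002]]
ft_force: [0.6, -1.1, -3.5]
width: 0.0167
```

```bash
python3 st.py
```

```text
7.55 q [-1.387  -0.4926  0.1562  2.2051  0.5167 -1.5463] p [ 0.248  -0.1671  0.5174]
[[ 0.488  -0.8577 -0.1618]
 [ 0.0779 -0.1418  0.9868]
 [-0.8694 -0.4942 -0.0024]]
lean 29.61543285492021 az 9.065980021845204 z az 99.30938675125252 z tilt -0.0024148407207886017 F [ 0.6351 -1.12   -3.527 ] w 0.016696818138104568
```

Request:
{"method": "apply_moves", "body": {
  "steps": [
    {"gripper":1,"x":-0.0348,"y":-0.0197,"z":0,"roll":0},
    {"gripper":1,"x":-0.0348,"y":-0.0197,"z":0,"roll":0},
    {"gripper":1,"x":-0.0348,"y":-0.0197,"z":0,"roll":0},
    {"gripper":1,"x":-0.0348,"y":-0.0197,"z":0,"roll":0},
    {"gripper":1,"x":-0.0348,"y":-0.0197,"z":0,"roll":0},
    {"gripper":1,"x":-0.0348,"y":-0.0197,"z":0,"roll":0},
    {"gripper":1,"x":-0.0348,"y":-0.0197,"z":0,"roll":0},
    {"gripper":1,"x":-0.0348,"y":-0.0197,"z":0,"roll":0}
  ]
}}

```text
t: 8.22
eef_pos: [0.3406, -0.133, 0.7211]
tool_rot: [[0.528, -0.844, -0.097], [-0.043, -0.141, 0.989], [-0.848, -0.518, -0.11]]
ft_force: [0.7, -0.3, -2.6]
width: 0.0171
```

```bash
python3 st.py
```

```text
8.22 q [-0.8875 -0.0774  1.0532  2.2935  0.3923 -0.9345] p [ 0.3406 -0.133   0.7211]
[[ 0.5278 -0.8438 -0.0972]
 [-0.0429 -0.1408  0.9891]
 [-0.8483 -0.5179 -0.1105]]
lean 31.976828028239755 az -4.6414505311967 z az 95.61306780426143 z tilt -0.110459765302243 F [ 0.7325 -0.3155 -2.6329] w 0.017098241914315613
```

Run:
```python
from kin import *
np.set_printoptions(precision=3,suppress=True)
s=get_state();R=np.array(s["tool_rot"]);p0=np.array(s["eef_pos"])
for p in([.2,-.2,.56],[.2,-.2,.6],[.16,-.2,.56],[.16,-.2,.6],[.2,-.14,.56],[.16,-.14,.56]):
    q,r=ik(np.array(p),R,[-1.6,-.4,.3,2.2,.5,-1.5]);print(p,q,np.abs(r).max(),"delta",R.T@(p-p0))
```

```text
[0.2, -0.2, 0.56] [-1.651 -0.48   0.257  2.29   0.548 -1.771] 0.005487582157208293 delta [ 0.065  0.211 -0.035]
[0.2, -0.2, 0.6] [-1.578 -0.43   0.384  2.29   0.53  -1.669] 0.01488457106127461 delta [ 0.031  0.191 -0.039]
[0.16, -0.2, 0.56] [-1.732 -0.499  0.236  2.29   0.514 -1.842] 0.020846553693733977 delta [ 0.044  0.245 -0.031]
[0.16, -0.2, 0.6] [-1.662 -0.457  0.356  2.29   0.5   -1.742] 0.03024135909151432 delta [ 0.01   0.225 -0.035]
[0.2, -0.14, 0.56] [-1.562 -0.6    0.207  2.29   0.521 -1.659] 0.015526196064705289 delta [0.063 0.203 0.025]
[0.16, -0.14, 0.56] [-1.618 -0.614  0.198  2.29   0.475 -1.706] 0.035325833921870164 delta [0.042 0.237 0.028]
```

Request:
{"method": "apply_moves", "body": {
  "steps": [
    {"gripper":1,"x":0.0108,"y":0.0352,"z":-0.0058,"roll":0},
    {"gripper":1,"x":0.0108,"y":0.0352,"z":-0.0058,"roll":0},
    {"gripper":1,"x":0.0108,"y":0.0352,"z":-0.0058,"roll":0},
    {"gripper":1,"x":0.0108,"y":0.0352,"z":-0.0058,"roll":0},
    {"gripper":1,"x":0.0108,"y":0.0352,"z":-0.0058,"roll":0},
    {"gripper":1,"x":0.0108,"y":0.0352,"z":-0.0058,"roll":0},
    {"gripper":1,"x":-0.038,"y":0,"z":0,"roll":0},
    {"gripper":1,"x":-0.038,"y":0,"z":0,"roll":0},
    {"gripper":1,"x":-0.038,"y":0,"z":0,"roll":0}
  ]
}}

```text
t: 8.97
eef_pos: [0.2187, -0.2148, 0.6081]
tool_rot: [[0.496, -0.866, -0.065], [-0.093, -0.128, 0.987], [-0.863, -0.484, -0.144]]
ft_force: [-0.9, 0.8, -1.6]
width: 0.0172
```

```bash
python3 st.py
```

```text
8.97 q [-1.545  -0.3766  0.4673  2.2928  0.5158 -1.6168] p [ 0.2187 -0.2148  0.6081]
[[ 0.4958 -0.8659 -0.0655]
 [-0.093  -0.1279  0.9874]
 [-0.8634 -0.4835 -0.144 ]]
lean 30.297338449674246 az -10.627252457964955 z az 93.79351853481226 z tilt -0.14399580817128355 F [-0.8818  0.7747 -1.606 ] w 0.01722187999522305
```

Request:
{"method": "apply_moves", "body": {
  "steps": [
    {"gripper":1,"x":-0.038,"y":0.004,"z":0,"roll":0},
    {"gripper":1,"x":-0.038,"y":0.004,"z":0,"roll":0},
    {"gripper":1,"x":-0.038,"y":0.004,"z":0,"roll":0},
    {"gripper":1,"x":0,"y":0,"z":0,"roll":0}
  ]
}}

```text
t: 9.3
eef_pos: [0.2252, -0.2126, 0.6548]
tool_rot: [[0.477, -0.878, -0.041], [-0.17, -0.138, 0.976], [-0.862, -0.459, -0.215]]
ft_force: [0.8, 1.1, -1.8]
width: 0.0167
```

```bash
cat > rl.py <<'E'
from h import *
s=get_state();R=np.array(s["tool_rot"])
# roll r so that z tilt = 0: z' = -sin r*y + cos r*z
r=np.arctan2(R[2,2],R[2,1]);r=(r+np.pi/2)%np.pi-np.pi/2
z=-np.sin(r)*R[:,1]+np.cos(r)*R[:,2];print("roll",r,"z az",np.degrees(np.arctan2(z[1],z[0])),"tilt",z[2])
E
python3 st.py;python3 rl.py
```

```text
9.3 q [-1.4694 -0.3251  0.6451  2.2943  0.4753 -1.5061] p [ 0.2252 -0.2126  0.6548]
[[ 0.4772 -0.8778 -0.0415]
 [-0.1697 -0.1383  0.9757]
 [-0.8622 -0.4586 -0.215 ]]
lean 30.43023962345968 az -19.574536880572182 z az 92.43341704324168 z tilt -0.21497527460607616 F [ 0.8427  1.0953 -1.7704] w 0.016724173646664314
roll 0.438345767023423 z az 70.42546311942782 tilt 0.0
```

Request:
{"method": "apply_moves", "body": {
  "steps": [
    {"gripper":1,"x":0,"y":0,"z":0,"roll":0.11},
    {"gripper":1,"x":0,"y":0,"z":0,"roll":0.11},
    {"gripper":1,"x":0,"y":0,"z":0,"roll":0.11},
    {"gripper":1,"x":0,"y":0,"z":0,"roll":0.108}
  ]
}}

```text
t: 9.63
eef_pos: [0.2246, -0.2141, 0.6517]
tool_rot: [[0.476, -0.811, 0.34], [-0.164, 0.298, 0.94], [-0.864, -0.503, 0.009]]
ft_force: [0.1, 0.5, -3.0]
width: 0.0167
```

```bash
python3 st.py
python3 - <<'E'
from kin import *
np.set_printoptions(precision=3,suppress=True)
s=get_state();R=np.array(s["tool_rot"]);p0=np.array(s["eef_pos"])
for p in([.28,.13,.66],[.28,.13,.7],[.24,.13,.7],[.24,.16,.66],[.22,.2,.62]):
    q,r=ik(np.array(p),R,[.3,-.3,.8,2.2,-.1,0]);print(p,q,r,"delta",R.T@(p-p0))
E
```

```text
9.63 q [-1.4716 -0.3246  0.6369  2.2938  0.4748 -1.0645] p [ 0.2246 -0.2141  0.6517]
[[ 0.4757 -0.8113  0.3399]
 [-0.1638  0.298   0.9404]
 [-0.8642 -0.503   0.0089]]
lean 30.20352578333416 az -18.99674223656234 z az 70.12867247210555 z tilt 0.008884650646102955 F [ 0.0644  0.5198 -3.0052] w 0.01667169750190538
[0.28, 0.13, 0.66] [ 0.608 -0.249  0.702  2.19  -0.418  0.886] [ 0. -0. -0.  0. -0.  0.] delta [-0.037  0.053  0.342]
[0.28, 0.13, 0.7] [ 0.602 -0.131  0.932  2.29  -0.415  0.876] [ 0.001 -0.001 -0.002  0.001 -0.002  0.001] delta [-0.072  0.033  0.343]
[0.24, 0.13, 0.7] [ 0.689 -0.221  0.835  2.29  -0.437  0.953] [ 0.005 -0.004 -0.008  0.007 -0.008  0.005] delta [-0.091  0.066  0.329]
[0.24, 0.16, 0.66] [ 0.831 -0.21   0.738  2.29  -0.48   1.123] [ 0. -0. -0.  0. -0.  0.] delta [-0.061  0.095  0.357]
[0.22, 0.2, 0.62] [ 1.002 -0.228  0.601  2.263 -0.511  1.316] [ 0. -0. -0.  0. -0.  0.] delta [-0.043  0.143  0.388]
```

Request:
{"method": "apply_moves", "body": {
  "steps": [
    {"gripper":1,"x":0,"y":0.0055,"z":0.0274,"roll":0},
    {"gripper":1,"x":0,"y":0.0055,"z":0.0274,"roll":0},
    {"gripper":1,"x":0,"y":0.0055,"z":0.0274,"roll":0},
    {"gripper":1,"x":0,"y":0.0055,"z":0.0274,"roll":0},
    {"gripper":1,"x":0,"y":0.0055,"z":0.0274,"roll":0},
    {"gripper":1,"x":0,"y":0.0055,"z":0.0274,"roll":0},
    {"gripper":1,"x":0,"y":0.0055,"z":0.0274,"roll":0},
    {"gripper":1,"x":0,"y":0.0055,"z":0.0274,"roll":0},
    {"gripper":1,"x":-0.02,"y":0.0055,"z":0.0274,"roll":0},
    {"gripper":1,"x":-0.03,"y":0.0055,"z":0.0274,"roll":0},
    {"gripper":1,"x":-0.03,"y":0.0055,"z":0.0274,"roll":0},
    {"gripper":1,"x":-0.02,"y":0.005,"z":0.0274,"roll":0}
  ]
}}

```text
t: 10.63
eef_pos: [0.2388, 0.0437, 0.677]
tool_rot: [[0.453, -0.826, 0.335], [-0.156, 0.297, 0.942], [-0.878, -0.479, 0.006]]
ft_force: [-0.4, -0.3, -1.8]
width: 0.017
```

```bash
python3 st.py; python3 rl.py
```

```text
10.63 q [ 0.2031 -0.3818  0.7003  2.2137 -0.2464  0.4908] p [0.2388 0.0437 0.677 ]
[[ 0.453  -0.8262  0.3349]
 [-0.1557  0.2966  0.9422]
 [-0.8778 -0.479   0.0057]]
lean 28.6218156372809 az -18.966549864105172 z az 70.43254785242435 z tilt 0.0057230751070406856 F [-0.4075 -0.2693 -1.7891] w 0.017012607303375588
roll -0.011947597499608165 z az 71.03345013589485 tilt -2.185751579730777e-16
```

Request:
{"method": "apply_moves", "body": {
  "steps": [
    {"gripper":1,"x":-0.01,"y":0.005,"z":0.03,"roll":0},
    {"gripper":1,"x":-0.02,"y":0.005,"z":0.03,"roll":0},
    {"gripper":1,"x":-0.03,"y":0.0,"z":0.02,"roll":0},
    {"gripper":1,"x":-0.03,"y":0.0,"z":0.01,"roll":0},
    {"gripper":1,"x":0,"y":0,"z":0,"roll":0}
  ]
}}

```text
t: 11.05
eef_pos: [0.2471, 0.1158, 0.7004]
tool_rot: [[0.49, -0.815, 0.31], [-0.118, 0.29, 0.95], [-0.864, -0.502, 0.046]]
ft_force: [0.2, -0.8, -3.4]
width: 0.0169
```

```bash
python3 st.py; python3 rl.py
```

```text
11.05 q [ 0.5997 -0.2138  0.8826  2.2946 -0.3833  0.8544] p [0.2471 0.1158 0.7004]
[[ 0.4898 -0.8149  0.3099]
 [-0.1182  0.2901  0.9497]
 [-0.8638 -0.5018  0.0458]]
lean 30.255900908403568 az -13.56246415244385 z az 71.92810998133255 z tilt 0.04581433181142008 F [ 0.233  -0.7872 -3.403 ] w 0.016896357576437378
roll -0.0910519368824163 z az 76.43753584755615 tilt 7.632783294297951e-17
```

Run:
```python
from kin import *
np.set_printoptions(precision=4,suppress=True)
s=get_state();R=np.array(s["tool_rot"])@Ro.from_euler("x",-.091).as_matrix();p0=np.array(s["eef_pos"])
q=s["q"]
for p in([.26,.0,.58],[.222,-.2137,.57],[.222,-.2137,.63]):
    q,r=ik(np.array(p),R,q);print(p,q,np.abs(r).max(),"delta",R.T@(p-p0));p0=np.array(p)
```

```text
[0.26, 0.0, 0.58] [-0.295  -0.6953  0.2156  1.9545  0.0293 -0.0503] 7.398286106538084e-14 delta [ 0.124   0.0264 -0.1095]
[0.222, -0.2137, 0.57] [-1.5144 -0.48    0.2979  2.1818  0.5034 -1.2347] 1.000824551011803e-08 delta [ 0.0153 -0.0064 -0.2167]
[0.222, -0.2137, 0.63] [-1.5023 -0.3525  0.5463  2.29    0.4987 -1.2181] 0.0015728086822172915 delta [-0.0518 -0.0302  0.    ]
```

Request:
{"method": "apply_moves", "body": {
  "steps": [
    {"gripper":1,"x":0.004,"y":0,"z":0,"roll":-0.091},
    {"gripper":1,"x":0.02,"y":0.0044,"z":-0.0183,"roll":0},
    {"gripper":1,"x":0.02,"y":0.0044,"z":-0.0183,"roll":0},
    {"gripper":1,"x":0.02,"y":0.0044,"z":-0.0183,"roll":0},
    {"gripper":1,"x":0.02,"y":0.0044,"z":-0.0183,"roll":0},
    {"gripper":1,"x":0.02,"y":0.0044,"z":-0.0183,"roll":0},
    {"gripper":1,"x":0.02,"y":0.0044,"z":-0.0183,"roll":0},
    {"gripper":1,"x":0.0017,"y":-0.0007,"z":-0.0241,"roll":0},
    {"gripper":1,"x":0.0017,"y":-0.0007,"z":-0.0241,"roll":0},
    {"gripper":1,"x":0.0017,"y":-0.0007,"z":-0.0241,"roll":0},
    {"gripper":1,"x":0.0017,"y":-0.0007,"z":-0.0241,"roll":0},
    {"gripper":1,"x":0.0017,"y":-0.0007,"z":-0.0241,"roll":0}
  ]
}}

```text
t: 12.05
eef_pos: [0.2411, -0.084, 0.5772]
tool_rot: [[0.479, -0.844, 0.242], [-0.122, 0.208, 0.97], [-0.869, -0.494, -0.004]]
ft_force: [0.9, 0.7, -3.8]
width: 0.0167
```

Request:
{"method": "apply_moves", "body": {
  "steps": [
    {"gripper":1,"x":0.0017,"y":-0.0007,"z":-0.0241,"roll":0},
    {"gripper":1,"x":0.0017,"y":-0.0007,"z":-0.0241,"roll":0},
    {"gripper":1,"x":0.0017,"y":-0.0007,"z":-0.0241,"roll":0},
    {"gripper":1,"x":0.0017,"y":-0.0007,"z":-0.0241,"roll":0},
    {"gripper":1,"x":-0.0259,"y":-0.0151,"z":0,"roll":0},
    {"gripper":1,"x":-0.0259,"y":-0.0151,"z":0,"roll":0},
    {"gripper":1,"x":0,"y":0,"z":0,"roll":0}
  ]
}}

```text
t: 12.63
eef_pos: [0.2284, -0.1813, 0.6335]
tool_rot: [[0.478, -0.844, 0.244], [-0.128, 0.208, 0.97], [-0.869, -0.495, -0.009]]
ft_force: [-0.3, 1.9, -2.3]
width: 0.0169
```

```bash
python3 st.py; python3 rl.py
```

```text
12.63 q [-1.4371 -0.3975  0.5412  2.2937  0.4741 -1.1408] p [ 0.2284 -0.1813  0.6335]
[[ 0.4778 -0.8439  0.2438]
 [-0.128   0.2077  0.9698]
 [-0.8691 -0.4946 -0.0088]]
lean 29.648390240714882 az -14.994401357980447 z az 75.88804972472647 z tilt -0.008765900639609624 F [-0.3157  1.856  -2.3408] w 0.01691921994757061
roll 0.017721415205564917 z az 75.00559864201955 tilt -6.591949208711867e-17
```

Request:
{"method": "apply_moves", "body": {
  "steps": [
    {"gripper":1,"x":-0.026,"y":0.002,"z":0,"roll":0},
    {"gripper":1,"x":0,"y":0,"z":0,"roll":0}
  ]
}}

```text
t: 12.8
eef_pos: [0.2308, -0.1767, 0.6431]
tool_rot: [[0.472, -0.846, 0.248], [-0.139, 0.207, 0.968], [-0.87, -0.492, -0.019]]
ft_force: [-0.8, 0.5, -2.5]
width: 0.0168
```

```bash
python3 st.py; python3 rl.py
```

```text
12.8 q [-1.4031 -0.3859  0.5809  2.295   0.4584 -1.1003] p [ 0.2308 -0.1767  0.6431]
[[ 0.4723 -0.8457  0.2484]
 [-0.1385  0.2071  0.9685]
 [-0.8705 -0.4918 -0.0193]]
lean 29.484006779494685 az -16.34396087851917 z az 75.61717960886381 z tilt -0.019345463202445776 F [-0.7813  0.547  -2.521 ] w 0.016758763140602546
roll 0.039315747333168005 z az 73.65603912148084 tilt -9.367506770274758e-17
```

Request:
{"method": "apply_moves", "body": {
  "steps": [
    {"gripper":1,"x":-0.02,"y":0.002,"z":0,"roll":0},
    {"gripper":1,"x":0.006,"y":0,"z":0,"roll":0.048},
    {"gripper":1,"x":0.01,"y":0,"z":0,"roll":0}
  ]
}}

```text
t: 13.05
eef_pos: [0.2399, -0.1768, 0.6362]
tool_rot: [[0.469, -0.833, 0.295], [-0.148, 0.255, 0.956], [-0.871, -0.491, -0.004]]
ft_force: [-0.2, -1.2, -2.9]
width: 0.0167
```

```bash
python3 st.py; python3 rl.py
```

```text
13.05 q [-1.3336 -0.4079  0.5414  2.2363  0.4343 -0.9723] p [ 0.2399 -0.1768  0.6362]
[[ 0.4687 -0.8327  0.2948]
 [-0.148   0.255   0.9556]
 [-0.8709 -0.4915 -0.0037]]
lean 29.43906203777579 az -17.519938238393316 z az 72.85730293965402 z tilt -0.0037158137854744477 F [-0.1602 -1.1768 -2.8912] w 0.01668374455284706
roll 0.007560259072062259 z az 72.48006176160669 tilt -8.933825901280557e-17
```

Request:
{"method": "apply_moves", "body": {
  "steps": [
    {"gripper":1,"x":0.0391,"y":-0.0023,"z":0.0049,"roll":0},
    {"gripper":1,"x":0.0391,"y":-0.0023,"z":0.0049,"roll":0},
    {"gripper":1,"x":0.0391,"y":-0.0023,"z":0.0049,"roll":0},
    {"gripper":1,"x":0.0391,"y":-0.0023,"z":0.0049,"roll":0},
    {"gripper":1,"x":0.0391,"y":-0.0023,"z":0.0049,"roll":0},
    {"gripper":1,"x":0.0391,"y":-0.0023,"z":0.0049,"roll":0},
    {"gripper":1,"x":0.0391,"y":-0.0023,"z":0.0049,"roll":0},
    {"gripper":1,"x":0.0391,"y":-0.0023,"z":0.0049,"roll":0},
    {"gripper":1,"x":0.0391,"y":-0.0023,"z":0.0049,"roll":0},
    {"gripper":1,"x":0.0391,"y":-0.0023,"z":0.0049,"roll":0},
    {"gripper":1,"x":0.0391,"y":-0.0023,"z":0.0049,"roll":0},
    {"gripper":1,"x":0.03,"y":-0.0023,"z":0.0049,"roll":0}
  ]
}}

```text
t: 14.05
eef_pos: [0.495, -0.1938, 0.2423]
tool_rot: [[0.464, -0.836, 0.292], [-0.142, 0.255, 0.956], [-0.874, -0.485, -0.001]]
ft_force: [0.1, 0.2, -3.1]
width: 0.0169
```

```bash
python3 st.py; python3 rl.py
python3 - <<'E'
from h import *
a=get_image("side");b=get_image("top");cv2.imwrite("pics/s1.png",a[:,:,::-1]);cv2.imwrite("pics/t1.png",b[:,:,::-1])
def crop(im,x0,y0,w,h,f):
    c=cv2.resize(im[y0:y0+h,x0:x0+w,::-1],None,fx=f,fy=f,interpolation=cv2.INTER_CUBIC)
    for x in range((x0+9)//10*10,x0+w,10): cv2.putText(c,str(x),((x-x0)*f-8,10),0,.3,(0,0,255),1);cv2.line(c,((x-x0)*f,12),((x-x0)*f,16),(0,0,255),1)
    for y in range((y0+9)//10*10,y0+h,10): cv2.putText(c,str(y),(5,(y-y0)*f+3),0,.3,(0,0,255),1);cv2.line(c,(0,(y-y0)*f),(4,(y-y0)*f),(0,0,255),1)
    return c
A=crop(a,300,160,130,120,5)
B=crop(b,310,175,130,80,5)
cv2.imwrite("pics/v7.png",np.hstack([A[:, :400],B[:, :400]][:1]+[]) if 0 else cv2.resize(np.vstack([A[:,:650],B[:,:650]]),None,fx=.6,fy=.6) if 0 else A);cv2.imwrite("pics/v8.png",B)
E
```

```text
14.05 q [-0.5744 -0.4667 -0.4505  1.0967  0.1332 -0.245 ] p [ 0.495  -0.1938  0.2423]
[[ 0.464  -0.8364  0.2919]
 [-0.1421  0.2549  0.9565]
 [-0.8744 -0.4852 -0.0006]]
lean 29.02844433654395 az -17.033227725836056 z az 73.02896635895364 z tilt -0.0006024022282287146 F [ 0.1083  0.1617 -3.0606] w 0.01689616470848372
roll 0.001241442814462257 z az 72.96677227416397 tilt -5.97395397039513e-17
```

View pics/v7.png

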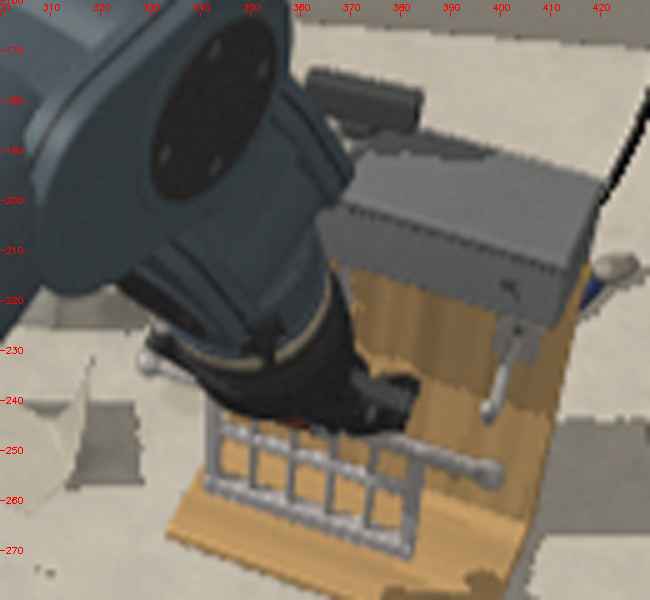

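View pics/v8.png

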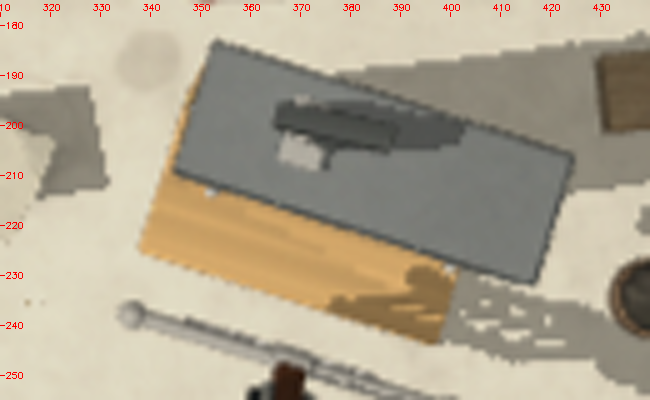

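Run:
```python
from h import *
np.set_printoptions(precision=4,suppress=True)
L,e=tri((329.5,242.5),(336.3,237.3));print("ballL",L,e)
s=get_state();R=np.array(s["tool_rot"]);z=R[:,2];p=np.array(s["eef_pos"])
Rb=L-.19*z;print("pred ballR",Rb,proj("side",Rb),proj("top",Rb))
m=L-.095*z;print("mid",m,"in tool-yaw frame",np.array([[z[1],-z[0],0],z*[1,1,0],[0,0,1]])@(m-p))
for n,a,b in(("L",(349,227),(352.3,213)),("R",(397.5,242),(400,228.5))):print("tip",n,tri(a,b))
yaw=np.radians(-17.2);S=np.array([[np.cos(yaw),-np.sin(yaw)],[np.sin(yaw),np.cos(yaw)]]);O=np.array([.6055,-.2297])
for n,a,b in(("L",(349,227),(352.3,213)),("R",(397.5,242),(400,228.5))):print("tip stand coords",S.T@(tri(a,b)[0][:2]-O))
# right ball in top: bright blob near prediction
t=cv2.imread("pics/t1.png");c=proj("top",Rb).astype(int);g=cv2.cvtColor(t,cv2.COLOR_BGR2HSV)[c[1]-9:c[1]+10,c[0]-9:c[0]+10];print(c-9);print(g[:,:,1]);
```

```text
ballL [ 0.5528 -0.1139  0.1582] 0.00010039723625964125
pred ballR [ 0.4976 -0.2957  0.1577] [396.8852 265.3711] [399.5121 256.7017]
mid [ 0.5252 -0.2048  0.158 ] in tool-yaw frame [ 0.0343 -0.0028 -0.0794]
tip L (array([ 0.6234, -0.1612,  0.152 ]), np.float64(0.0006797183816664351))
tip R (array([ 0.5786, -0.2977,  0.158 ]), np.float64(0.0001731993361374615))
tip stand coords [-0.0031  0.0708]
tip stand coords [-0.0056 -0.0729]
[390 247]
[[36 38 38 38 39 37 37 36 36 36 36 37 37 39 38 37 35 36 37]
 [36 36 39 37 38 37 36 38 38 37 37 37 36 36 37 35 33 33 35]
 [36 36 37 37 37 37 38 38 40 39 36 35 36 36 35 35 35 36 34]
 [36 37 36 38 38 39 40 38 38 38 37 37 35 35 36 35 33 34 34]
 [36 37 38 38 38 39 39 37 39 39 37 36 35 36 36 35 34 34 34]
 [35 36 38 38 39 38 36 39 38 39 36 36 36 35 37 36 33 34 37]
 [27 29 32 35 35 36 37 37 36 37 37 36 36 36 36 36 35 36 36]
 [24 23 26 27 28 31 33 36 35 34 36 36 37 35 35 35 35 36 36]
 [23 26 26 25 22 24 26 28 29 27 27 31 36 36 37 36 35 34 36]
 [36 33 29 26 24 25 25 23 26 25 27 26 32 36 36 37 34 34 33]
 [36 35 37 36 36 30 22 24 25 25 25 24 29 37 36 36 34 33 33]
 [36 35 35 36 36 36 36 33 28 24 25 23 35 35 34 34 34 33 33]
 [33 33 35 36 37 36 34 35 32 27 25 29 36 33 34 33 34 32 33]
 [37 38 36 37 38 38 38 36 36 36 36 36 36 36 34 35 36 36 37]
 [37 36 36 37 37 37 36 36 36 36 35 35 36 35 35 35 36 36 37]
 [37 35 35 37 36 35 36 35 35 35 36 36 35 36 36 35 35 36 36]
 [35 35 36 36 35 36 35 36 35 36 36 36 36 36 36 35 35 35 35]
 [36 35 36 36 35 34 35 36 36 36 36 35 36 35 35 35 36 36 36]
 [36 36 35 36 36 35 35 36 36 35 36 36 36 35 35 36 36 36 35]]
```

```bash
cat > bar.py <<'E'
from h import *
np.set_printoptions(precision=4,suppress=True)
def rep(sl,tl,sr,tr):
    s=get_state();R=np.array(s["tool_rot"]);z=R[:,2];p=np.array(s["eef_pos"])
    L,e=tri(sl,tl);Q,e2=tri(sr,tr);v=L-Q;m=(L+Q)/2;F=np.array([[z[1],-z[0],0],z*[1,1,0],[0,0,1]])
    print("L",L,e,"R",Q,e2,"len",np.linalg.norm(v),"yaw",np.degrees(np.arctan2(-v[0],v[1])),"mid",m,"mid rel TCP fwd,left,up",F@(m-p))
E
python3 - <<'E'
from bar import *
rep((329.6,232.4),(336.3,237.3),(398,254.4),(399.5,257.2))
for n,a,b in(("L",(349,227),(352.3,213)),("R",(397.5,242),(400,228.5))):
    X=tri(a,b)[0];print(n,X)
E
```

```text
L [ 0.5527 -0.1133  0.1986] 0.0005733499809332378 R [ 0.4978 -0.2912  0.2006] 0.002219975054155049 len 0.18621922215579334 yaw -17.151896972612942 mid [ 0.5252 -0.2022  0.1996] mid rel TCP fwd,left,up [ 0.0336 -0.0003 -0.0377]
L [ 0.6234 -0.1612  0.152 ]
R [ 0.5786 -0.2977  0.158 ]
```

The bar's yaw is −17.15°, close to the −17.2° stand estimate, and it sits about 0.033 m ahead of and 0.04 m below the TCP. I'll lower it to about 28 mm above the seat, then bring it in from the front.

Request:
{"method": "apply_moves", "body": {
  "steps": [
    {"gripper":1,"x":0.0105,"y":0.0058,"z":0,"roll":0},
    {"gripper":1,"x":0.0105,"y":0.0058,"z":0,"roll":0},
    {"gripper":1,"x":0.009,"y":-0.0163,"z":-0.0005,"roll":0},
    {"gripper":1,"x":0.009,"y":-0.0163,"z":-0.0005,"roll":0},
    {"gripper":1,"x":0.009,"y":-0.0163,"z":-0.0005,"roll":0},
    {"gripper":1,"x":0.009,"y":-0.0163,"z":-0.0005,"roll":0},
    {"gripper":1,"x":0.0045,"y":-0.0082,"z":-0.0005,"roll":0},
    {"gripper":1,"x":0.0045,"y":-0.0082,"z":-0.0002,"roll":0},
    {"gripper":1,"x":0,"y":0,"z":0,"roll":0},
    {"gripper":1,"x":0,"y":0,"z":0,"roll":0}
  ]
}}

```text
t: 14.98
eef_pos: [0.5856, -0.2245, 0.2261]
tool_rot: [[0.47, -0.833, 0.292], [-0.145, 0.253, 0.957], [-0.871, -0.492, -0.001]]
ft_force: [-0.8, -0.2, -3.6]
width: 0.0168
```

```bash
python3 st.py; python3 rl.py
python3 - <<'E'
from h import *
a=get_image("side");b=get_image("top");cv2.imwrite("pics/s2.png",a[:,:,::-1]);cv2.imwrite("pics/t2.png",b[:,:,::-1])
def crop(im,x0,y0,w,h,f):
    c=cv2.resize(im[y0:y0+h,x0:x0+w,::-1],None,fx=f,fy=f,interpolation=cv2.INTER_CUBIC)
    for x in range((x0+9)//10*10,x0+w,10): cv2.putText(c,str(x),((x-x0)*f-8,10),0,.3,(0,0,255),1);cv2.line(c,((x-x0)*f,12),((x-x0)*f,16),(0,0,255),1)
    for y in range((y0+9)//10*10,y0+h,10): cv2.putText(c,str(y),(5,(y-y0)*f+3),0,.3,(0,0,255),1);cv2.line(c,(0,(y-y0)*f),(4,(y-y0)*f),(0,0,255),1)
    return c
A=crop(a,320,190,110,60,7);B=crop(b,325,190,110,60,7)
B=cv2.resize(crop(b,325,190,110,50,7),(770,350))
cv2.imwrite("pics/v9.png",np.vstack([A[:300],B[:300]]) if 0 else np.vstack([cv2.resize(A,(660,360)),cv2.resize(B,(660,240))]))
E
```

```text
14.98 q [-0.5259 -0.2123 -0.2967  0.9836  0.1111 -0.2018] p [ 0.5856 -0.2245  0.2261]
[[ 0.4699 -0.8332  0.2916]
 [-0.1445  0.2533  0.9565]
 [-0.8708 -0.4916 -0.0014]]
lean 29.444670773527054 az -17.097442424672725 z az 73.04557673283082 z tilt -0.001409073460195731 F [-0.8209 -0.2308 -3.6161] w 0.016778223161342577
roll 0.002866404707718928 z az 72.90255757532728 tilt -8.066464163292153e-17
```

View pics/v9.png

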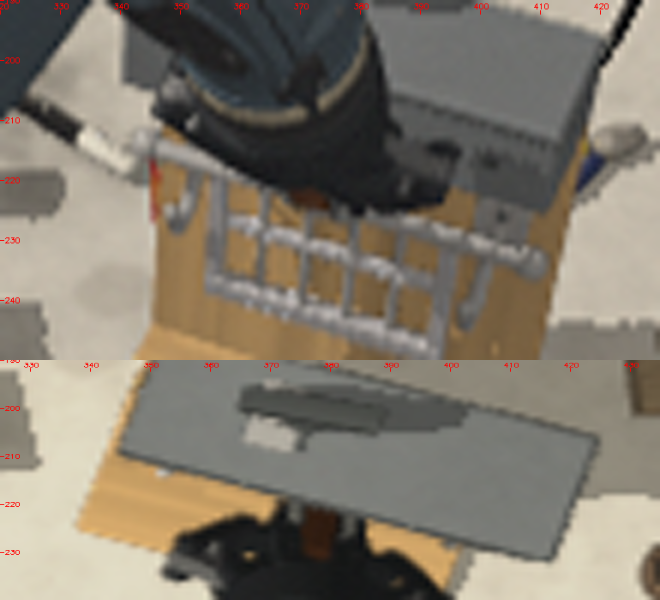

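Run:
```python
from h import *
np.set_printoptions(precision=4,suppress=True)
s=get_state();R=np.array(s["tool_rot"]);z=R[:,2]*[1,1,0];f=np.array([z[1],-z[0],0]);p=np.array(s["eef_pos"])
for fw,up in((.033,-.040),(.033,-.0375),(.030,-.040)):
    m=p+fw*f+[0,0,up];print(m,proj("side",m+.095*z),proj("side",m-.095*z))
# seat points and tips projected
yaw=np.radians(-17.3);S=np.array([[np.cos(yaw),-np.sin(yaw)],[np.sin(yaw),np.cos(yaw)]]);O=np.array([.6055,-.2297])
for q in((12,72,150),(12,-72,150),(-4,72,165),(-4,-72,165)):
    X=np.r_[O+S@(np.array(q[:2])/1e3),q[2]/1e3];print(q,X,proj("side",X),proj("top",X))
```

```text
[ 0.6169 -0.2337  0.1859] [343.4145 212.7545] [408.9036 233.0805]
[ 0.6169 -0.2337  0.1884] [343.4444 212.1245] [409.0331 232.4477]
[ 0.614  -0.2329  0.1859] [343.0152 213.4333] [408.5987 233.8308]
(12, 72, 150) [ 0.6384 -0.1645  0.15  ] [350.3144 223.8458] [353.6297 207.897 ]
(12, -72, 150) [ 0.5955 -0.302   0.15  ] [398.7597 239.482 ] [400.9197 222.7198]
(-4, 72, 165) [ 0.6231 -0.1598  0.165 ] [348.4492 223.8676] [352.3217 212.8516]
(-4, -72, 165) [ 0.5803 -0.2973  0.165 ] [397.6991 239.7884] [400.1559 227.8561]
```

Request:
{"method": "apply_moves", "body": {
  "steps": [
    {"gripper":1,"x":0.006,"y":0.0058,"z":0,"roll":0},
    {"gripper":1,"x":0.007,"y":0.0039,"z":0,"roll":0},
    {"gripper":1,"x":0.0052,"y":0.003,"z":0,"roll":0},
    {"gripper":1,"x":0.0052,"y":0.003,"z":0,"roll":0},
    {"gripper":1,"x":0,"y":0,"z":0,"roll":0}
  ]
}}

```text
t: 15.5
eef_pos: [0.5839, -0.2232, 0.1959]
tool_rot: [[0.47, -0.833, 0.291], [-0.143, 0.254, 0.957], [-0.871, -0.491, -0.0]]
ft_force: [2.8, -0.8, -3.3]
width: 0.0172
```

```bash
python3 st.py
```

```text
15.5 q [-0.5259 -0.2116 -0.3559  0.9245  0.1121 -0.2018] p [ 0.5839 -0.2232  0.1959]
[[ 0.4697 -0.8334  0.2912]
 [-0.1433  0.2535  0.9567]
 [-0.8711 -0.4911 -0.0003]]
lean 29.411292018301335 az -16.96395747336079 z az 73.07048223530171 z tilt -0.00033885078249131845 F [ 2.7961 -0.8271 -3.3359] w 0.017162510690688883
```

Request:
{"method": "apply_moves", "body": {
  "steps": [
    {"gripper":1,"x":0.0017,"y":0.001,"z":0,"roll":0},
    {"gripper":1,"x":0.0017,"y":0.001,"z":0,"roll":0},
    {"gripper":1,"x":0,"y":0,"z":0,"roll":0}
  ]
}}

```text
t: 15.75
eef_pos: [0.5845, -0.2236, 0.1942]
tool_rot: [[0.471, -0.833, 0.291], [-0.144, 0.253, 0.957], [-0.87, -0.493, -0.001]]
ft_force: [2.6, -0.8, -3.3]
width: 0.0175
```

```bash
python3 st.py
```

```text
15.75 q [-0.5259 -0.2112 -0.3597  0.9182  0.112  -0.2022] p [ 0.5845 -0.2236  0.1942]
[[ 0.4712 -0.8327  0.2909]
 [-0.1443  0.2526  0.9568]
 [-0.8701 -0.4928 -0.0012]]
lean 29.524337785890623 az -17.028657721351074 z az 73.08782373359162 z tilt -0.0011513462210646919 F [ 2.5883 -0.7701 -3.2654] w 0.01747434631308764
```

Request:
{"method": "apply_moves", "body": {
  "steps": [
    {"gripper":1,"x":0.0017,"y":0.001,"z":0,"roll":0},
    {"gripper":1,"x":0.0017,"y":0.001,"z":0,"roll":0},
    {"gripper":1,"x":0,"y":0,"z":0,"roll":0}
  ]
}}

```text
t: 16.0
eef_pos: [0.5852, -0.2239, 0.1914]
tool_rot: [[0.473, -0.832, 0.291], [-0.145, 0.252, 0.957], [-0.869, -0.495, -0.001]]
ft_force: [5.5, -0.2, -1.8]
width: 0.0168
```

```bash
python3 st.py
```

```text
16.0 q [-0.5259 -0.2105 -0.3659  0.9089  0.1124 -0.202 ] p [ 0.5852 -0.2239  0.1914]
[[ 0.4733 -0.8315  0.2908]
 [-0.145   0.2521  0.9568]
 [-0.8689 -0.495  -0.0012]]
lean 29.66741594621762 az -17.030755224042988 z az 73.09165509734004 z tilt -0.0012170054590890747 F [ 5.5394 -0.2283 -1.7517] w 0.016798814859026723
```

Request:
{"method": "apply_moves", "body": {
  "steps": [
    {"gripper":1,"x":0.001,"y":-0.0018,"z":0,"roll":0},
    {"gripper":1,"x":0.0017,"y":0.001,"z":0,"roll":0},
    {"gripper":1,"x":0,"y":0,"z":0,"roll":0}
  ]
}}

```text
t: 16.25
eef_pos: [0.586, -0.2241, 0.191]
tool_rot: [[0.472, -0.832, 0.291], [-0.145, 0.252, 0.957], [-0.87, -0.493, -0.002]]
ft_force: [-5.5, 4.9, 9.7]
width: 0.0169
```

```bash
python3 st.py
```

```text
16.25 q [-0.5248 -0.2066 -0.3627  0.9096  0.111  -0.2013] p [ 0.586  -0.2241  0.191 ]
[[ 0.4717 -0.8324  0.2911]
 [-0.1451  0.2523  0.9567]
 [-0.8698 -0.4935 -0.0018]]
lean 29.56922186418953 az -17.099487502764685 z az 73.07878657308981 z tilt -0.001765345004540394 F [-5.5144  4.9126  9.665 ] w 0.016932967235913494
```

Request:
{"method": "apply_moves", "body": {
  "steps": [
    {"gripper":0.5,"x":0,"y":0,"z":0,"roll":0},
    {"gripper":0.2,"x":0,"y":0,"z":0,"roll":0},
    {"gripper":0,"x":0,"y":0,"z":0,"roll":0},
    {"gripper":-0.3,"x":0,"y":0,"z":0,"roll":0},
    {"gripper":-0.3,"x":0,"y":0,"z":0,"roll":0}
  ]
}}

```text
t: 16.67
eef_pos: [0.5855, -0.224, 0.187]
tool_rot: [[0.469, -0.834, 0.291], [-0.144, 0.253, 0.957], [-0.872, -0.49, -0.001]]
ft_force: [-0.9, -0.4, 0.2]
width: 0.0554
```

```bash
python3 st.py
python3 - <<'E'
from h import *
a=get_image("side");cv2.imwrite("pics/s3.png",a[:,:,::-1])
def crop(im,x0,y0,w,h,f):
    c=cv2.resize(im[y0:y0+h,x0:x0+w,::-1],None,fx=f,fy=f,interpolation=cv2.INTER_CUBIC)
    for x in range((x0+9)//10*10,x0+w,10): cv2.putText(c,str(x),((x-x0)*f-8,10),0,.3,(0,0,255),1);cv2.line(c,((x-x0)*f,12),((x-x0)*f,16),(0,0,255),1)
    for y in range((y0+9)//10*10,y0+h,10): cv2.putText(c,str(y),(5,(y-y0)*f+3),0,.3,(0,0,255),1);cv2.line(c,(0,(y-y0)*f),(4,(y-y0)*f),(0,0,255),1)
    return c
cv2.imwrite("pics/v10.png",crop(a,330,195,90,75,8))
E
```

```text
16.67 q [-0.5252 -0.2036 -0.3667  0.9063  0.1111 -0.2017] p [ 0.5855 -0.224   0.187 ]
[[ 0.4689 -0.834   0.2909]
 [-0.1435  0.2531  0.9567]
 [-0.8715 -0.4904 -0.001 ]]
lean 29.366069507657958 az -17.01981833217564 z az 73.08611477275416 z tilt -0.0010403479543887226 F [-0.8852 -0.4127  0.228 ] w 0.055390496859487146
```

View pics/v10.png

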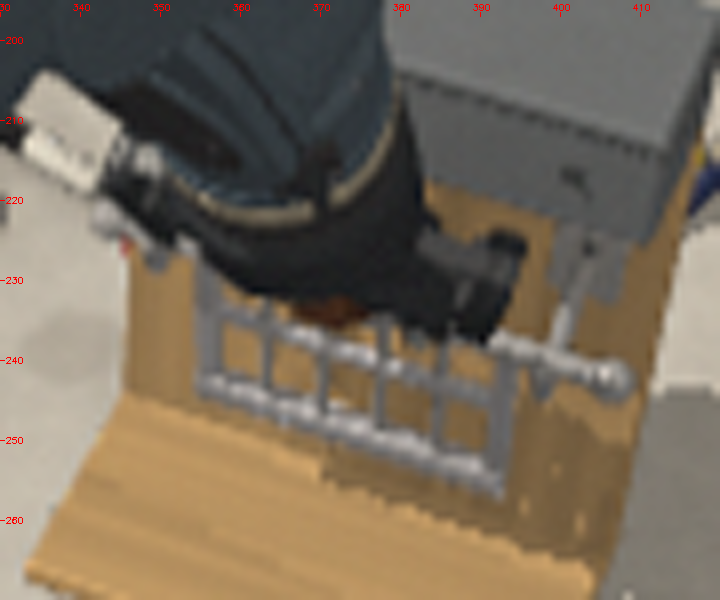

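The gripper is open and the force is near zero. The frame hangs with its balls at about (343.5,222) and (406.5,242.5). I'll compare that with the projected seat and retreat along the tool axis.

Request:
{"method": "apply_moves", "body": {
  "steps": [
    {"gripper":-0.3,"x":-0.01,"y":0,"z":0,"roll":0},
    {"gripper":-0.3,"x":-0.02,"y":0,"z":0,"roll":0},
    {"gripper":-0.3,"x":-0.03,"y":0,"z":0,"roll":0},
    {"gripper":-0.3,"x":-0.04,"y":0,"z":0,"roll":0},
    {"gripper":1,"x":-0.04,"y":0,"z":0,"roll":0},
    {"gripper":1,"x":-0.04,"y":0,"z":0,"roll":0},
    {"gripper":1,"x":-0.04,"y":0,"z":0,"roll":0},
    {"gripper":1,"x":-0.04,"y":0,"z":0,"roll":0},
    {"gripper":1,"x":0,"y":0,"z":0,"roll":0},
    {"gripper":1,"x":0,"y":0,"z":0,"roll":0}
  ]
}}

```text
t: 17.55
eef_pos: [0.4635, -0.1869, 0.4201]
tool_rot: [[0.477, -0.829, 0.291], [-0.149, 0.251, 0.957], [-0.866, -0.499, -0.004]]
ft_force: [-0.0, -1.0, -0.6]
width: -0.0003
```

```bash
python3 st.py
python3 - <<'E'
from h import *
np.set_printoptions(precision=4,suppress=True)
yaw=np.radians(-17.3);S=np.array([[np.cos(yaw),-np.sin(yaw)],[np.sin(yaw),np.cos(yaw)]]);O=np.array([.6055,-.2297])
P=lambda x,y,z:np.r_[O+S@np.array([x,y])/1e3,z/1e3]
for x in(8,12,16): print(x,proj("side",P(x,95,150)),proj("side",P(x,-95,150)))
print("lock",P(36,28,316),proj("top",P(36,28,326)),proj("side",P(36,28,326)))
print("wing ends",P(36,59,326),proj("side",P(36,59,326)),proj("top",P(36,59,326)),proj("side",P(36,-3,326)),proj("top",P(36,-3,326)))
a=get_image("side");b=get_image("top");cv2.imwrite("pics/s4.png",a[:,:,::-1]);cv2.imwrite("pics/t4.png",b[:,:,::-1])
for im,x0,y0 in((a,335,165),(b,340,180)):
    c=cv2.resize(im[y0:y0+75,x0:x0+90,::-1],None,fx=6,fy=6,interpolation=cv2.INTER_CUBIC)
    for x in range(x0+5-x0%5,x0+90,10): cv2.putText(c,str(x),((x-x0)*6-8,10),0,.3,(0,0,255),1)
    for y in range(y0+5,y0+75,10): cv2.putText(c,str(y),(0,(y-y0)*6+3),0,.3,(0,0,255),1)
    if x0==335:A=c
cv2.imwrite("pics/v11.png",cv2.resize(np.hstack([A,c]),(800,333)))
E
```

```text
17.55 q [-0.6079 -0.455  -0.0845  1.4385  0.1506 -0.2746] p [ 0.4635 -0.1869  0.4201]
[[ 0.4767 -0.8293  0.2914]
 [-0.149   0.2505  0.9566]
 [-0.8663 -0.4994 -0.0041]]
lean 29.963614452938643 az -17.354795569047873 z az 73.05618687795047 z tilt -0.0041351894883519345 F [-0.038  -0.973  -0.6495] w -0.0002760714214004478
8 [342.3828 222.3606] [406.4402 243.092 ]
12 [342.9138 221.4572] [406.8523 242.0939]
16 [343.4426 220.5577] [407.2624 241.1005]
lock [ 0.6482 -0.2137  0.316 ] [377.2099 199.7145] [372.5647 175.7545]
wing ends [ 0.6574 -0.1841  0.326 ] [361.3541 172.6298] [365.6214 196.09  ] [383.9791 178.936 ] [388.81   203.3427]
```

View pics/v11.png

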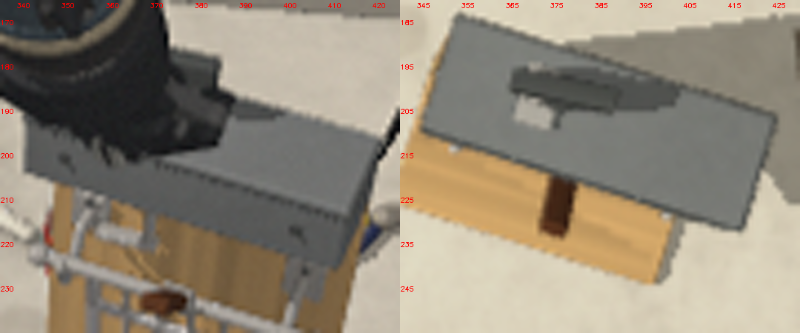

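The hang agrees with the seat projection to within 0.7 px at both ends: measured (343.5,222) and (406.5,242.5), projected (342.9,221.5) and (406.9,242.1). The handle points forward and the wing is open. Next, the closed fingers go in front of the wing's right arm so I can push it round counterclockwise.

Request:
{"method": "apply_moves", "body": {
  "steps": [
    {"gripper":1,"x":0.0143,"y":-0.0248,"z":-0.0018,"roll":0},
    {"gripper":1,"x":0.0143,"y":-0.0248,"z":-0.0018,"roll":0},
    {"gripper":1,"x":0.0143,"y":-0.0248,"z":-0.0018,"roll":0},
    {"gripper":1,"x":0.0143,"y":-0.0248,"z":-0.0018,"roll":0},
    {"gripper":1,"x":0.0143,"y":-0.0248,"z":-0.0018,"roll":0},
    {"gripper":1,"x":0.0206,"y":0.0119,"z":0,"roll":0},
    {"gripper":1,"x":0.0206,"y":0.0119,"z":0,"roll":0},
    {"gripper":1,"x":0.0206,"y":0.0119,"z":0,"roll":0},
    {"gripper":1,"x":0.015,"y":0.009,"z":0,"roll":0},
    {"gripper":1,"x":0,"y":0,"z":0,"roll":0}
  ]
}}

```text
t: 18.48
eef_pos: [0.5939, -0.2347, 0.3127]
tool_rot: [[0.457, -0.841, 0.291], [-0.136, 0.257, 0.957], [-0.879, -0.477, 0.003]]
ft_force: [-1.2, 0.8, -1.7]
width: -0.0004
```

```bash
cat > sc.py <<'E'
from h import *
np.set_printoptions(precision=1,suppress=True)
yaw=np.radians(-17.3);S=np.array([[np.cos(yaw),-np.sin(yaw)],[np.sin(yaw),np.cos(yaw)]]);O=np.array([.6055,-.2297])
s=get_state();p=np.array(s["eef_pos"]);c=np.r_[S.T@(p[:2]-O),p[2]]*1e3;K=c+[19,14.5,-11]
F=np.r_[S.T@np.array(s["ft_force"])[:2],s["ft_force"][2]]
print("t %.2f"%s["t"],"TCP stand mm",c,"K",K,"K-axis",K[:2]-[36,28],"F stand",F)
E
python3 sc.py; python3 st.py|tail -1
```

```text
t 18.48 TCP stand mm [ -9.6  -8.3 312.7] K [  9.4   6.2 301.7] K-axis [-26.6 -21.8] F stand [-1.4  0.4 -1.7]
lean 28.48648850165434 az -16.620526756646765 z az 73.09775439514476 z tilt 0.0026681491451865068 F [-1.1786  0.7653 -1.6837] w -0.0003519876478338121
```

Request:
{"method": "apply_moves", "body": {
  "steps": [
    {"gripper":1,"x":-0.0088,"y":-0.0049,"z":0,"roll":0},
    {"gripper":1,"x":0.0043,"y":-0.0079,"z":0,"roll":0},
    {"gripper":1,"x":0.0043,"y":-0.0079,"z":-0.001,"roll":0},
    {"gripper":1,"x":0,"y":0,"z":0,"roll":0}
  ]
}}

```text
t: 18.82
eef_pos: [0.616, -0.244, 0.3376]
tool_rot: [[0.474, -0.831, 0.291], [-0.146, 0.251, 0.957], [-0.868, -0.496, -0.002]]
ft_force: [-0.8, -0.5, -0.6]
width: -0.0001
```

```bash
python3 sc.py
```

```text
t 18.82 TCP stand mm [ 14.2 -10.5 337.6] K [ 33.2   4.  326.6] K-axis [ -2.8 -24. ] F stand [-0.6 -0.7 -0.6]
```

Request:
{"method": "apply_moves", "body": {
  "steps": [
    {"gripper":1,"x":-0.009,"y":0.0157,"z":0,"roll":0},
    {"gripper":1,"x":0,"y":0,"z":0,"roll":0},
    {"gripper":1,"x":0.0113,"y":0.0064,"z":0,"roll":0},
    {"gripper":1,"x":0,"y":0,"z":0,"roll":0},
    {"gripper":1,"x":0,"y":0,"z":0,"roll":0},
    {"gripper":1,"x":0,"y":0,"z":0,"roll":0}
  ]
}}

```text
t: 19.32
eef_pos: [0.5967, -0.2377, 0.3223]
tool_rot: [[0.471, -0.833, 0.291], [-0.144, 0.253, 0.957], [-0.87, -0.492, -0.001]]
ft_force: [-0.7, 0.7, -0.0]
width: -0.0002
```

```bash
python3 sc.py; python3 st.py|tail -1
```

```text
t 19.32 TCP stand mm [ -6.  -10.3 322.3] K [ 13.    4.2 311.3] K-axis [-23.  -23.8] F stand [-0.8  0.5 -0. ]
lean 29.49393444787054 az -17.047510427507632 z az 73.08600414150955 z tilt -0.0013180746939818406 F [-0.6601  0.7383 -0.0215] w -0.00020289903920000485
```

Request:
{"method": "apply_moves", "body": {
  "steps": [
    {"gripper":1,"x":0.0042,"y":-0.0075,"z":-0.0003,"roll":0},
    {"gripper":1,"x":0.0042,"y":-0.0075,"z":-0.0003,"roll":0},
    {"gripper":1,"x":0.0042,"y":-0.0075,"z":-0.0003,"roll":0},
    {"gripper":1,"x":0.0023,"y":-0.0041,"z":0.0015,"roll":0},
    {"gripper":1,"x":0.0023,"y":-0.0041,"z":0.0015,"roll":0},
    {"gripper":1,"x":0,"y":0,"z":0,"roll":0},
    {"gripper":1,"x":0,"y":0,"z":0,"roll":0}
  ]
}}

```text
t: 19.9
eef_pos: [0.6313, -0.246, 0.3216]
tool_rot: [[0.47, -0.833, 0.291], [-0.144, 0.253, 0.957], [-0.871, -0.492, -0.001]]
ft_force: [0.9, -1.3, -0.1]
width: -0.0001
```

```bash
python3 sc.py
python3 - <<'E'
from h import *
b=get_image("top");cv2.imwrite("pics/t5.png",b[:,:,::-1])
g=cv2.cvtColor(b,cv2.COLOR_RGB2GRAY)[190:215:1,358:400:1]
for i,r in enumerate(g[::1]): print(190+i," ".join("%3d"%v for v in r[::2]))
E
```

```text
t 19.90 TCP stand mm [ 29.5  -7.9 321.6] K [ 48.5   6.6 310.6] K-axis [ 12.5 -21.4] F stand [ 1.2 -0.9 -0.1]
190 128 127 129 128 129 128 125 116 115 127 115 137 135 135 136 134 131 132 136 135 134
191 127 127 128 127 129 129 128 126 124 106  94 122 130 137 136 134 133 134 136 136 134
192 129 127 127 129 131 129 129 128 129 125 120 105 101 112 136 135 135 136 136 136 135
193 127 128 128 129 131 129 129 130 128 129 129 123 112  97  93 133 136 137 137 135 134
194 126 128 129 129 130 128 150 121 129 129 129 127 125 121  80  97 113 136 136 134 134
195 128 129 129 129 128 136 171 165 152 100 126 126 112  92  74  79  94  90 131 134 134
196 130 129 127 128 129 140 175 176 172 137  97  86  80  78  75  65  86  74  84 110 136
197 129 129 129 128 130 155 175 175 115  91  76  74  77  77  76  65  84  82  78  79  90
198 127 129 129 128 130 166 175 130  74  73  77  78  79  79  80  76  81  83  84  81  75
199 125 127 130 129 129 128 110  86  76  78  78  78  80  81  78  76  84  83  84  83  82
200 126 127 128 128  93  84  78  77  78  79  80  82  79  73  50  76  89  69  83  83  83
201 126 127 128 117  79
[... 508 characters left out ...]
 128 128 126 127  98  33  25  25  30  28  28  29  30  25  24  24  27  31  25  56  82
208 127 128 126 126  71  45  32  29  69  30  26  30  32  31  24  27  29  23  24  31  82
209 127 129 126 126  70  47  31  42  69  29  27  31  32  30  25  27  27  23  22  23  78
210 127 129 127 125  93  64  37  64  63  28  27  30  30  25  22  23  25  22  24  29  43
211 126 129 128 126 104  94  50  53  51  31  26  27  26  29  25  27  25  22  23  25  23
212 125 127 129 112 107 100  81  50  41  27  23  25  27  30  30  29  27  25  24  25  23
213  91 111 126  87  88 100  95  73  39  26  24  28  31  31  30  29  26  25  24  22  23
214 137  92  97  66  56  83  97  94  40  31  23  32  33  32  30  29  27  26  24  23  22
```

Request:
{"method": "apply_moves", "body": {
  "steps": [
    {"gripper":1,"x":0.0019,"y":-0.0033,"z":0.0032,"roll":0},
    {"gripper":1,"x":0.0019,"y":-0.0033,"z":0.0032,"roll":0},
    {"gripper":1,"x":0.0008,"y":-0.0014,"z":0.0027,"roll":0},
    {"gripper":1,"x":0.0008,"y":-0.0014,"z":0.0027,"roll":0},
    {"gripper":1,"x":0,"y":0,"z":0.0025,"roll":0},
    {"gripper":1,"x":0,"y":0,"z":0,"roll":0},
    {"gripper":1,"x":0,"y":0,"z":0,"roll":0}
  ]
}}

```text
t: 20.53
eef_pos: [0.6454, -0.2346, 0.3216]
tool_rot: [[0.471, -0.833, 0.29], [-0.143, 0.252, 0.957], [-0.871, -0.492, -0.0]]
ft_force: [1.2, -2.0, -0.5]
width: -0.0002
```

```bash
python3 sc.py
```

```text
t 20.53 TCP stand mm [ 39.6   7.2 321.6] K [ 58.6  21.7 310.6] K-axis [22.6 -6.3] F stand [ 1.7 -1.6 -0.5]
```

Request:
{"method": "apply_moves", "body": {
  "steps": [
    {"gripper":1,"x":0,"y":0,"z":0.0015,"roll":0},
    {"gripper":1,"x":0,"y":0,"z":0,"roll":0},
    {"gripper":1,"x":0,"y":0,"z":0,"roll":0}
  ]
}}

```text
t: 20.78
eef_pos: [0.6457, -0.234, 0.3217]
tool_rot: [[0.47, -0.833, 0.291], [-0.145, 0.253, 0.957], [-0.871, -0.492, -0.002]]
ft_force: [1.0, -2.6, 0.2]
width: 0.0001
```

```bash
python3 sc.py
```

```text
t 20.78 TCP stand mm [ 39.6   7.9 321.7] K [ 58.6  22.4 310.7] K-axis [22.6 -5.6] F stand [ 1.7 -2.2  0.2]
```

Request:
{"method": "apply_moves", "body": {
  "steps": [
    {"gripper":1,"x":0,"y":0,"z":-0.01,"roll":0},
    {"gripper":1,"x":0,"y":0,"z":-0.01,"roll":0},
    {"gripper":1,"x":-0.03,"y":0,"z":0,"roll":0},
    {"gripper":1,"x":-0.04,"y":0,"z":0,"roll":0},
    {"gripper":1,"x":-0.04,"y":0,"z":0,"roll":0},
    {"gripper":1,"x":-0.04,"y":0,"z":-0.01,"roll":0},
    {"gripper":1,"x":-0.04,"y":0,"z":-0.02,"roll":0},
    {"gripper":1,"x":-0.04,"y":0,"z":-0.03,"roll":0},
    {"gripper":1,"x":-0.03,"y":0.02,"z":-0.02,"roll":0},
    {"gripper":1,"x":-0.03,"y":0.02,"z":0,"roll":0},
    {"gripper":1,"x":0,"y":0,"z":0,"roll":0}
  ]
}}

```text
t: 21.7
eef_pos: [0.449, -0.2723, 0.5539]
tool_rot: [[0.476, -0.829, 0.294], [-0.151, 0.252, 0.956], [-0.866, -0.499, -0.005]]
ft_force: [0.3, -0.0, 1.5]
width: 0.0002
```

```bash
python3 st.py
python3 - <<'E'
from h import *
a=get_image("side");b=get_image("top");cv2.imwrite("pics/s6.png",a[:,:,::-1]);cv2.imwrite("pics/t6.png",b[:,:,::-1])
A=cv2.resize(a[165:265,330:430,::-1],None,fx=4,fy=4,interpolation=cv2.INTER_CUBIC);B=cv2.resize(b[170:245,335:435,::-1],None,fx=4,fy=4,interpolation=cv2.INTER_CUBIC)
C=np.zeros((400,800,3),np.uint8);C[:,:400]=A;C[:300,400:]=B;cv2.imwrite("pics/v12.png",C)
E
```

```text
21.7 q [-0.8117 -0.1939  0.4155  1.7127  0.2435 -0.4561] p [ 0.449  -0.2723  0.5539]
[[ 0.4759 -0.8288  0.2943]
 [-0.1513  0.2524  0.9557]
 [-0.8664 -0.4994 -0.0053]]
lean 29.959540688054823 az -17.640893676526602 z az 72.88550756295022 z tilt -0.005295572479093724 F [ 0.3437 -0.0258  1.4796] w 0.00017485524500476067
```

View pics/v12.png

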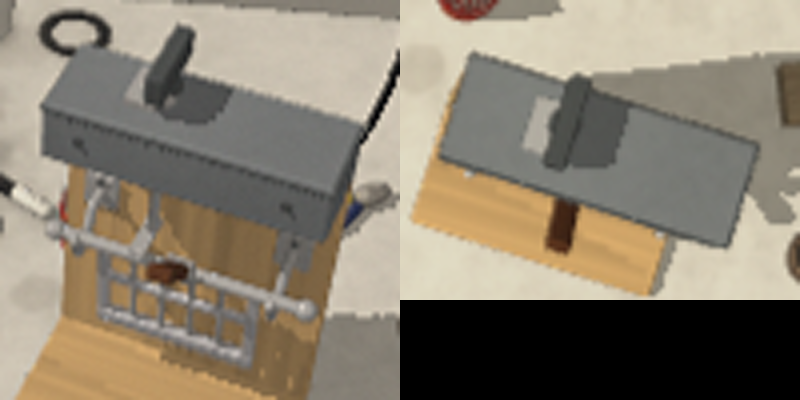

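Run:
```python
from h import *
np.set_printoptions(precision=1,suppress=True)
yaw=np.radians(-17.3);S=np.array([[np.cos(yaw),-np.sin(yaw)],[np.sin(yaw),np.cos(yaw)]]);O=np.array([.6055,-.2297])
P=lambda v,z:np.r_[O+S@np.array(v)/1e3,z/1e3]
b=cv2.imread("pics/t6.png");g=cv2.cvtColor(b,cv2.COLOR_BGR2HSV)
for y in(192,196,200,204,208): print(y,cv2.cvtColor(b,cv2.COLOR_BGR2GRAY)[y,366:396])
for th in(1.3,1.4,1.571):
  for z in(321,326):
    u=np.array([np.sin(th),-np.cos(th)])*31;v=np.array([np.cos(th),np.sin(th)])*7
    print(th,z,[(proj("top",P(np.array([36,28])+a*u+c*v,z))) for a in(1,-1) for c in(-1,1)],[(proj("side",P(np.array([36,28])+a*u+c*v,z))) for a in(1,-1) for c in(-1,1)])
```

```text
192 [129 128 127 126 127 127 127 127 127 125  79  77  78  77  77  72  71  83
 110 131 135 134 133 132 133 134 134 134 135 134]
196 [127 126 138 167 173 172 173 170 151  89  79  79  77  76  65  77  82  82
  83  83  83  84  83  81  80  77  73  84  92  93]
200 [127 153 171 172 172 172 108  75  72  79  79  77  78  59  70  82  84  83
  84  84  83  81  82  82  81  81 117 124 124 124]
204 [163 173 172 172 171 172 112  81  78  78  77  75  58  78  84  84  83  82
  82  83  83  83  83  83 111 123 123 123 124 123]
208 [127 127 133 144 143  88  76  79  78  77  72  70  82  83  84  84  83  84
  83  82  82  82  83 119 125 126 126 125 124 124]
1.3 321 [array([385.8, 191.3]), array([381.2, 188.3]), array([372.8, 211.5]), array([368.2, 208.5])] [array([381.4, 172.6]), array([377. , 170.4]), array([367.7, 184.3]), array([363.2, 182. ])]
1.3 326 [array([386. , 191.1]), array([381.4, 188.1]), array([373. , 211.4]), array([368.4, 208.4])] [array([381.6, 171.1]), array([377.2, 169. ]), array([367.8, 182.8]), array([363.3, 180.5])]
1.4 321 [array([384.8, 190.4]), array([380. , 187.9]), array([374. , 211.8]), array([369.1, 209.3])] [array([380.5, 172. ]), array([375.9, 170.1]), array([368.8, 184.6]), array([364.1, 182.6])]
1.4 326 [array([385.1, 190.2]), array([380.2, 187.7]), array([374.2, 211.7]), array([369.3, 209.2])] [array([380.7, 170.5]), array([376. , 168.6]), array([369. , 183.2]), array([364.2, 181.2])]
1.571 321 [array([383.1, 189.2]), array([377.9, 187.6]), array([376.1, 212.2]), array([370.9, 210.6])] [array([378.9, 171.1]), array([373.8, 169.8]), array([370.9, 185. ]), array([365.7, 183.6])]
1.571 326 [array([383.3, 189. ]), array([378.1, 187.4]), array([376.3, 212.1]), array([371.1, 210.4])] [array([379. , 169.6]), array([374. , 168.3]), array([371.1, 183.6]), array([365.9, 182.1])]
```

```bash
python3 -c "
from station import *
print(get_state()['t'],finish_job())"
```

```text
the job is handed in; nothing more can be done
21.8 None
```

The frame hangs by its bar on both hooks with the handle toward the front, and the wing is turned to its locked position with the tongue over the bar. I handed the job in at 21.8 s, with the arm clear of everything.

**What I did**
- **Leaning the tool:** the move tool offers only roll, so I got the 29–30° lean by pushing against joint 4's limit, which the interface text allows for. Early on I sent one row with a `pitch` key to see if it was accepted; it was refused and nothing moved.
- **Hanging the frame:** I gripped the handle, lifted the frame straight up out of the block and turned it in free air to the stand's heading. I lowered it in small steps until the hooks carried it (force went from about -3 N to +10 N), then let go.
- **Locking:** I pushed the wing's right arm round counterclockwise with the closed fingers, then backed away.

**Last checks**
- **Bar ends:** both balls are within about 0.7 px of where they should appear when seated.
- **Wing:** its edge slope matches the locked angle (-0.30 measured, -0.304 expected; it would be -0.51 at 1.4 rad). Its height in the side view fits the 5 mm drop.
- **Tongue:** it shows across the bar in the side view.

**Less certain**
- **Arm lag:** the arm lags its commands, so the orientation overshot twice in free air. My first approach to the wing passed just above it and had to be repeated.
- **Side force while lowering:** I saw about 5 N, probably from the hooks' front slope; it was gone after release.
- **Bystanders:** I did not measure them again at the end. I felt no unexpected contact, and all moves stayed clear of where they stand.

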